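# Cap the leak-test adaptor and lock both cam arms

### The arm

A 6-joint arm with a two-finger parallel gripper is mounted at the origin on the work surface. World frame = base frame: x ahead of the robot, y to its left, z up, the work surface at z = 0. Lengths are in m, angles in rad, forces in N, time in s.
With the tool pointing down it reaches from about 0.35 to 0.925 m from the base axis. Payload 6.4 kg.
Tool frame: the origin (TCP) lies midway between the tips of the shut fingers; the grasp point (between the pads) lies 19 mm behind it; z points along the fingers, x is the direction in which the jaws open and shut, and the axes are right-handed (so a half turn about z gives the same grasp; the last joint's range is limited). The gripper opens to 85 mm and grips with 20 to 120 N. Pads are 22 mm wide; open, the fingers measure 114 mm over their backs; the gripper's body (76 mm by 85 mm) begins 54 mm behind the grasp point. The pads swing forward as they close: fully open they stand 13 mm farther back than shut.
Start: joints at [1.103, 0.245, 1.558, -0, 1.339, -0.174], TCP at [0.188, 0.622, 0.231] pointing down, gripper open.
Joint ranges: [-3.13, 3.13], [-1.02, 2.26], [0.13, 2.54], [-0.95, 4.09], [0.21, 2.88], [-2.74, 2.74]. Speed limits (rad/s): [2.57, 2.57, 3.14, 3.14, 3.14, 3.14].

### API

Orientations are given as a unit quaternion [x, y, z, w].
In Python, from plant import telemetry, viewer, workorder gives the robot as it stands.
- The arm moves only by the tool step_arm, never from a script. Its arguments are lists of equal length, an entry for each row: "jaw": the finger opening in cm, from 0 to 8.54; "dp": the shift along the world's x, y, z in cm, a list of three; "twist": the turn, a rotation vector about the world's x, y, z in rad, a list of three. In form: {"jaw": [jaw, ...], "dp": [[dx, dy, dz], ...], "twist": [[rx, ry, rz], ...]}. A call has 1 to 8 rows; each row shifts and turns the pose as measured when the row begins; what a row does not reach is not made up. A row lasts 1/8 s, in which the tool goes at most 62.5 mm and 10.7 degrees, less where a joint would pass 70% of its speed; a pose out of reach is approached as far as the arm can. A call with a gripper value outside its range is refused whole. The fingers move at their own pace and stop on an object; "squeeze" is the grip in N (left out, the last holds). Time passes only in rows, so rows that do not move let the fingers close. It gives the time, the measured TCP pose, the force and the opening at its end, in the units of the state.
- telemetry.observe(): the state, without advancing time (a new reading comes with each control period).
- viewer.snapshot(name): name is "side" or "top"; returns the picture (480x640x3 uint8, blue, green, red); there is no depth.
- viewer.camera_model(name): a dict with "intrinsics" (3x3 intrinsics, pixels), "rvec" (rotation vector, rad) and "tvec" (3), from world to camera coordinates, as OpenCV has them. Camera axes: x right, y down, z forward; pixel columns grow to the right and rows downward; lengths in m; the calibration is good to about 2 mm. A picture is of the moment at which its call begins. camera_model takes no time and is no camera call.
- workorder.sign_off(): hands the job in, once; it reports no verdict.
The state is a dict: "time": time; "joint_positions": joint angles; "joint_velocities": joint speeds; "tau": joint torques, N m; "eef_pos": TCP position; "orientation": TCP orientation; "force": force on the tool from outside, world axes, zero at the start; "ft_torque": the same for the moment, N m; "opening": finger opening in m.
Only numpy, scipy, OpenCV 4.12 (cv2) and the standard library are available. Lean on these libraries where they do the work, as an engineer would, in place of code of your own. Each camera call takes 0.05 s, during which the arm holds its last target.

### The job

Push the loose metal cap with the two cam arms down over the upright grooved adaptor of the test stand until it is fully home on the rubber seal, gently enough not to crush the seal. Then swing its two cam arms fully down, one after the other, so that the cap is locked on, and let go. Leave the blue parts tray, the wrench and the grey can where they are.

Things in the scene. Friction and masses are not known exactly. Their poses are not given: they have to be found in the camera images.
- cap_center (a point): Loose aluminium cap, mouth down: cup of 59 mm outer diameter, 49 mm high, about 0.3 kg, bore 46.6 mm wide and 43 mm deep. Point on its axis 25 mm above the mouth edge; z is its axis, up. The cam arms stand out along its +y and -y; its plain round sides at +x and -x are free to grip. It fits the adaptor at any yaw.
- cam_a (a joint): Swing of the cam arm on the cap's +y side, rad: 0 = raised, bar pointing outward 50 deg above level; 0.87 = level; 1.745 = fully down at its stop, bar 50 deg below level. A stiff hinge (0.3 N m) that stays where it is left; swung down, its lobe bears under the adaptor's collar and draws the cap down.
- cam_b (a joint): The same for the cam arm on the cap's -y side: 0 raised, 0.87 level, 1.745 fully down at its stop. Same stiffness and behaviour.
- cam_a_tip (a point): On the bar of the +y cam arm, 60 mm from its pivot, mid-thickness. Bar of steel 64 mm long from the pivot, 16 mm wide, 6 mm thick, then a thin ring. The pivot lies 32 mm from the cap's axis towards the cap's +y, level with cap_center; the bar swings in the upright plane through the cap's axis and its y.
- cam_b_tip (a point): The same point on the -y cam arm's bar: 60 mm from its pivot, which lies 32 mm from the cap's axis towards the cap's -y, level with cap_center.
- stand_axis (a point): Fixed test stand: grey plate 130 x 130 x 12 mm, on it an aluminium block 72 mm square. Point on the adaptor's axis on the block's top, 31 mm above the table. The adaptor, 44 mm in diameter with a groove below its top collar, is screwed in to a depth not reported: its metal rim is 106 to 138 mm above the table, the seal's top 6 mm more.
- seal (a joint): How far the black rubber seal on the adaptor's rim (36 mm disc, 6 mm proud) is pressed in by the cap's inside, m: 0 free. Stiffness 8 N/mm; the cap is home at 1 to 2.5 mm, more than 3.2 mm crushes it. An O-ring on the adaptor's collar drags on the cap over the last 37 mm, unevenly, 0 to 8 N; beyond that the firm rise of force is the seal, and 10 to 20 N in all presses the cap home. Let go, it rises by 1 to 2 mm; the cams draw it down again to about 2 mm.
- parts_tray: Bystander: blue plastic tray of small steel sleeves, 150 x 200 x 45 mm; origin under its centre.
- wrench: Bystander: steel wrench 170 mm long lying on the table.
- grease_can: Bystander: grey can, 52 mm in diameter, 85 mm high; origin under its centre.
Mind the look-alikes: they are no part of the job. What is shaped like the part that bears cap_center but red is not meant.

How it is judged:
By the outcome, as a careful person would: the job done as asked, in the order asked, and still so for the second after the job is handed in, with the robot touching nothing.
It also fails if it takes over 72 s, if anything falls off the work surface, if the arm or the gripper's body presses on something with over 40 N, if the wrist force passes 120 N, or if a joint passes its speed limit or range.

## Working session

There is one attempt and no reset: what is moved stays moved. The work goes in short steps, Python scripts to look and compute and a tool call to move; the robot and the scene stay as the last step left them, time stands still between calls to the robot, and variables do not carry over. Pictures are saved under pics/ and viewed, and the job is handed in when it is done.

Besides the shell and the picture viewer there is one more tool, called after "Call:" as name(argument=value, ...) on one line, values as JSON. step_arm: Moves the arm, as the interface text tells. Its arguments: {"type":"object","properties":{"jaw":{"type":"array"},"dp":{"type":"array"},"twist":{"type":"array"},"squeeze":{"type":"number"}},"required":["jaw","dp","twist"]}

```bash
ls; mkdir -p pics; python3 - <<'E'
from plant import telemetry, viewer
import cv2
s=telemetry.observe()
print(s)
for n in("side","top"):
    cv2.imwrite(f"pics/{n}0.png",viewer.snapshot(n)); print(viewer.camera_model(n))
E
```

```text
pics
{'time': 0.0, 'joint_positions': array([ 1.10288977e+00,  2.45807386e-01,  1.55900940e+00, -7.36714459e-06,
        1.33868319e+00, -1.74142339e-01]), 'joint_velocities': array([ 0.00070233, -0.00078184,  0.00157984, -0.00034729,  0.00056508,
       -0.00158927]), 'tau': array([ 1.40789922e-03, -4.29500484e+01, -3.26131546e+01, -3.08693734e-05,
        5.31254715e-03, -6.49149598e-06]), 'eef_pos': array([0.18798228, 0.62164825, 0.23018707]), 'orientation': array([ 8.02980208e-01,  5.96004930e-01, -8.51064558e-04,  4.30313481e-04]), 'force': array([ 0.18775242, -0.34111366, -0.67994534]), 'ft_torque': array([-0.01416988,  0.03654301, -0.02079636]), 'opening': 0.08565924953682579}
{'intrinsics': array([[491.78713675,   0.        , 323.8720803 ],
       [  0.        , 491.78713675, 249.23880657],
       [  0.        ,   0.        ,   1.        ]]), 'rvec': array([ 0.00496883, -2.73117541,  1.4923655 ]), 'tvec': array([0.59197742, 0.07907816, 1.09441043])}
{'intrinsics': array([[489.68974312,   0.        , 327.16227949],
       [  0.        , 489.68974312, 239.75637101],
       [  0.        ,   0.        ,   1.        ]]), 'rvec': array([ 2.14723547, -2.12799886,  0.21434804]), 'tvec': array([-0.04205961,  0.58046805,  1.07729199])}
```

View pics/side0.png

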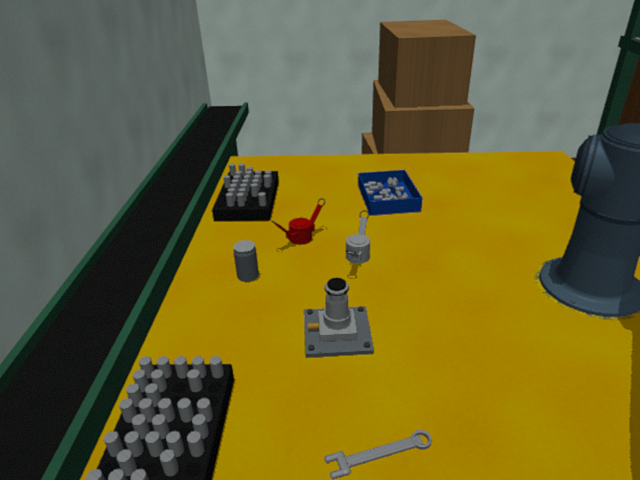

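View pics/top0.png

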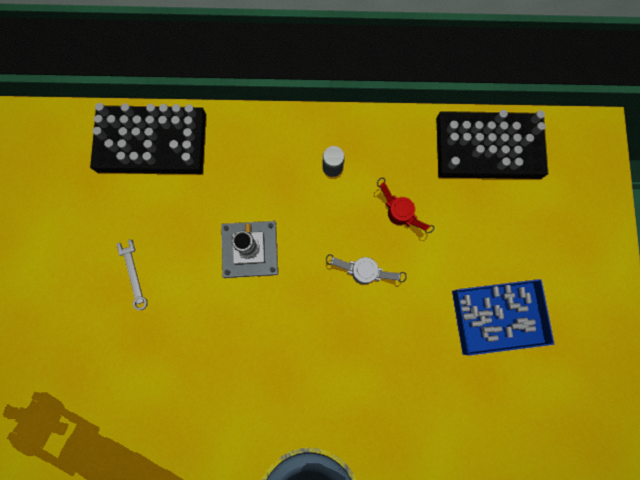

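The silver cap with arms is at top (366,270) and side (357,248). The red look-alike is at top (402,208) and side (300,231). The silver one is meant because the red is excluded; the stand is at top (247,247). I'll confirm in enlarged crops.

```bash
python3 - <<'E'
import cv2,numpy as np
t=cv2.imread("pics/top0.png");s=cv2.imread("pics/side0.png")
f=lambda im,x,y,w,h,k:cv2.resize(im[y:y+h,x:x+w],None,fx=k,fy=k,interpolation=cv2.INTER_CUBIC)
a=f(t,320,235,100,75,4);b=f(t,205,210,100,75,4);c=f(s,325,200,100,75,4);d=f(s,290,270,100,90,4)[:300]
cv2.imwrite("pics/c0.png",np.vstack([np.hstack([a,b]),np.hstack([c,d])]))
E
```

```text
(no output)
```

View pics/c0.png

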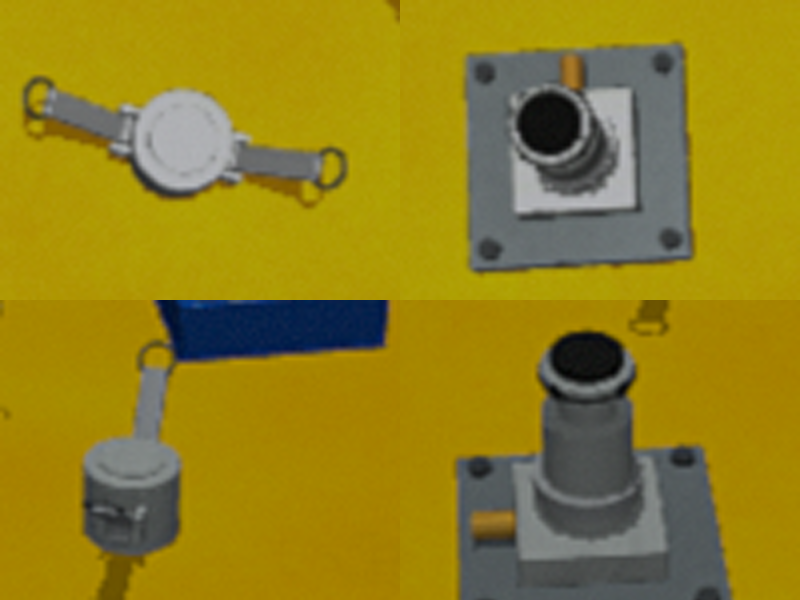

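```bash
cat > h.py <<'E'
import numpy as np,cv2
from plant import viewer
def cam(n):
    m=viewer.camera_model(n);R=cv2.Rodrigues(m["rvec"])[0];return np.array(m["intrinsics"]),R,np.array(m["tvec"])
def onz(n,uv,z):
    K,R,t=cam(n);d=R.T@np.linalg.inv(K)@[uv[0],uv[1],1];c=-R.T@t
    return c+d*(z-c[2])/d[2]
def tri(uvt,uvs):
    P=[K@np.c_[R,t] for K,R,t in(cam("top"),cam("side"))]
    X=cv2.triangulatePoints(P[0],P[1],np.array(uvt,float).reshape(2,1),np.array(uvs,float).reshape(2,1)).ravel();return X[:3]/X[3]
def proj(n,X):
    K,R,t=cam(n);p=K@(R@np.array(X)+t);return p[:2]/p[2]
E
python3 - <<'E'
from h import *
print("seal",tri((242.75,240.5),(337,284.25)))
print("captop",tri((365.75,268.75),(358,240)),onz("top",(365.75,268.75),.049),onz("side",(358,240),.049))
L=onz("top",(330,259.5),.08);R=onz("top",(402.5,276.75),.08);print("rings",L,R,(L+R)/2,L-R,np.degrees(np.arctan2((L-R)[1],(L-R)[0])),np.linalg.norm(L-R))
c=[onz("top",(x/4+205,y/4+210),.012) for x,y in((68,55),(282,45),(292,258),(72,270))]
print(c,np.mean(c,0))
for z in(.112,.128,.144):print(z,onz("top",(242.75,240.5),z),onz("side",(337,284.25),z))
E
```

```text
seal [0.56375211 0.14713093 0.11828289]
captop [ 0.512858   -0.12576728  0.047067  ] [ 0.51484055 -0.12589932  0.049     ] [ 0.5108752  -0.12186738  0.049     ]
rings [ 0.53109659 -0.04291071  0.08      ] [ 0.49397432 -0.20465409  0.08      ] [ 0.51253545 -0.1237824   0.08      ] [3.71222784e-02 1.61743376e-01 2.22044605e-16] 77.0737155717199 0.1659487367241395
[array([0.62426726, 0.21432562, 0.012     ]), array([0.63190594, 0.08672418, 0.012     ]), array([0.50368992, 0.07755138, 0.012     ]), array([0.49541513, 0.20619341, 0.012     ])] [0.56381956 0.14619865 0.012     ]
0.112 [0.56639558 0.14796297 0.112     ] [0.56228871 0.13920498 0.112     ]
0.128 [0.56356254 0.14550575 0.128     ] [0.56225307 0.1606138  0.128     ]
0.144 [0.5607295  0.14304853 0.144     ] [0.56221743 0.18202263 0.144     ]
```

Call:
step_arm(jaw=[8.5,8.5,8.5,8.5,8.5,8.5,8.5,8.5], dp=[[2.0,-4.7,0],[2.0,-4.7,0],[2.0,-4.7,0],[2.0,-4.7,0],[2.0,-4.7,0],[2.0,-4.7,0],[2.0,-4.7,0],[2.0,-4.7,0]], twist=[[0,0,-0.094],[0,0,-0.094],[0,0,-0.094],[0,0,-0.094],[0,0,-0.094],[0,0,-0.094],[0,0,-0.094],[0,0,-0.094]], squeeze=40)

```text
time: 1.1
eef_pos: [0.3482, 0.2351, 0.2262]
orientation: [0.968, 0.251, -0.003, 0.001]
force: [1.2, 0.5, 0.1]
opening: 0.0848
```

Call:
step_arm(jaw=[8.5,8.5,8.5,8.5,8.5,8.5,8.5,8.5], dp=[[2.0,-4.7,0],[2.0,-4.7,0],[2.0,-4.7,0],[2.0,-4.7,0],[2.0,-4.7,0],[2.0,-4.7,0],[2.0,-4.7,0],[2.0,-4.7,0]], twist=[[0,0,-0.094],[0,0,-0.094],[0,0,-0.094],[0,0,-0.094],[0,0,-0.094],[0,0,-0.094],[0,0,-0.094],[0,0,-0.094]])

```text
time: 2.1
eef_pos: [0.5095, -0.1542, 0.2242]
orientation: [0.991, -0.136, -0.003, -0.001]
force: [1.2, 0.6, 1.2]
opening: 0.0846
```

Call:
step_arm(jaw=[8.5,8.5], dp=[[0.3,3.0,0],[0,0,0]], twist=[[0,0,0.045],[0,0,0]])

```text
time: 2.35
eef_pos: [0.5128, -0.1276, 0.2229]
orientation: [0.993, -0.116, -0.004, -0.001]
force: [0.4, -0.5, -0.5]
opening: 0.0851
```

```bash
cat >> h.py <<'E'
from scipy.spatial.transform import Rotation as Ro
def st(yaw=None):
    from plant import telemetry
    s=telemetry.observe();M=Ro.from_quat(s["orientation"]);x=M.apply([1,0,0]);z=M.apply([0,0,1])
    y=np.degrees(np.arctan2(x[1],x[0]));print("t",round(s["time"],2),"p",np.round(s["eef_pos"]*100,2),"yaw",round(y,2),"F",np.round(s["force"],1),"T",np.round(s["ft_torque"],2),"op",round(s["opening"]*100,2))
    yw=np.radians(y if yaw is None else yaw)
    D=Ro.from_matrix(np.array([[np.cos(yw),np.sin(yw),0],[np.sin(yw),-np.cos(yw),0],[0,0,-1]]).T)
    print("twist to level",np.round((D*M.inv()).as_rotvec(),4));return s
E
python3 - <<'E'
from h import *
st(-13)
for n in("side","top"):cv2.imwrite(f"pics/{n}1.png",viewer.snapshot(n))
s=cv2.imread("pics/side1.png");t=cv2.imread("pics/top1.png")
f=lambda im,x,y,w,h,k:cv2.resize(im[y:y+h,x:x+w],None,fx=k,fy=k)
cv2.imwrite("pics/c1.png",np.hstack([f(s,280,130,150,150,2.66),f(t,290,195,150,150,2.66)]))
E
```

```text
t 2.35 p [ 51.28 -12.76  22.29] yaw -13.36 F [ 0.4 -0.5 -0.5] T [-0.01  0.04  0.05] op 8.51
twist to level [-0.0033 -0.0081  0.0063]
```

View pics/c1.png

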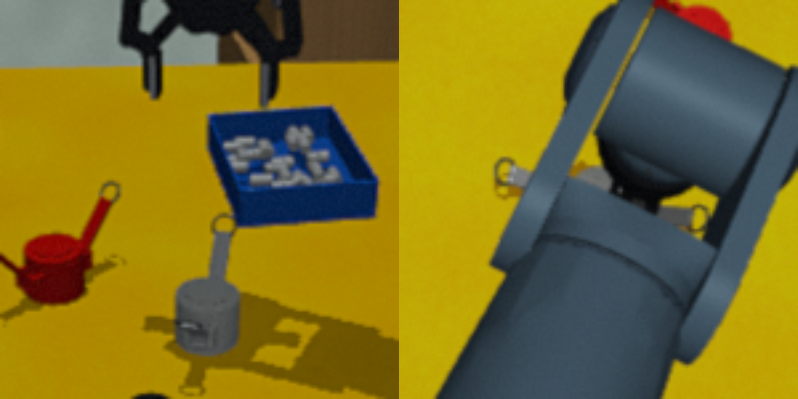

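Call:
step_arm(jaw=[8.54,8.54,8.54,8.54,8.54], dp=[[0,0.3,-3],[0,0,-3],[0,0,-3],[0,0,-3],[0,0,0]], twist=[[-0.003,-0.008,0.006],[0,0,0],[0,0,0],[0,0,0],[0,0,0]])

```text
time: 3.08
eef_pos: [0.5124, -0.1258, 0.1015]
orientation: [0.994, -0.114, 0.002, 0.001]
force: [0.2, 0.0, 0.6]
opening: 0.0857
```

```bash
python3 - <<'E'
from h import *
st(-13)
for n in("side",):cv2.imwrite(f"pics/{n}2.png",viewer.snapshot(n))
s=cv2.imread("pics/side2.png")
f=lambda im,x,y,w,h,k:cv2.resize(im[y:y+h,x:x+w],None,fx=k,fy=k)
cv2.imwrite("pics/c2.png",f(s,280,140,150,150,4))
E
```

```text
t 3.08 p [ 51.24 -12.58  10.15] yaw -13.05 F [0.2 0.  0.6] T [0.01 0.04 0.01] op 8.57
twist to level [0.0032 0.0038 0.0008]
```

View pics/c2.png

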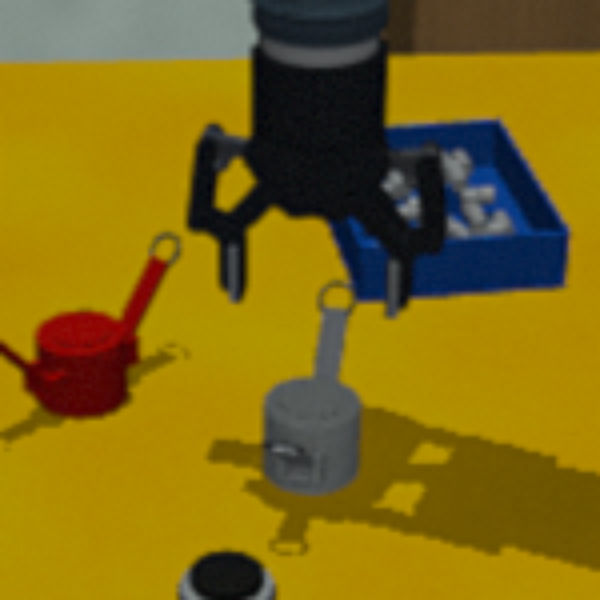

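Call:
step_arm(jaw=[8.54,8.54,8.54,8.54,8.54,8.54], dp=[[0,0.1,-3],[0,0,-3],[0,0,-2],[0,0,-0.8],[0,0,-0.2],[0,0,0]], twist=[[0.003,0.004,0],[0,0,0],[0,0,0],[0,0,0],[0,0,0],[0,0,0]])

```text
time: 3.88
eef_pos: [0.522, -0.1295, 0.0226]
orientation: [0.993, -0.113, 0.011, 0.004]
force: [-0.3, 0.4, -0.1]
opening: 0.0855
```

```bash
python3 - <<'E'
from h import *
st(-13)
for n in("side",):cv2.imwrite(f"pics/{n}3.png",viewer.snapshot(n))
s=cv2.imread("pics/side3.png")
f=lambda im,x,y,w,h,k:cv2.resize(im[y:y+h,x:x+w],None,fx=k,fy=k)
cv2.imwrite("pics/c3.png",f(s,300,170,120,100,5))
E
```

```text
t 3.88 p [ 52.2  -12.95   2.26] yaw -13.01 F [-0.3  0.4 -0.1] T [-0.05  0.   -0.02] op 8.55
twist to level [0.0112 0.0215 0.0003]
```

View pics/c3.png

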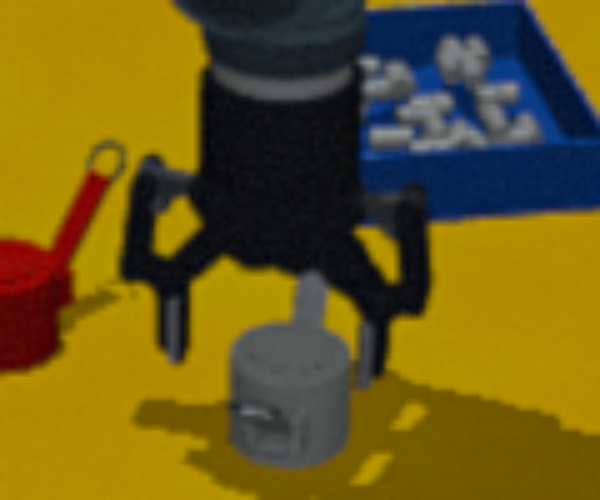

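```bash
python3 - <<'E'
from h import *
s=st(-13);print(np.round(s["joint_positions"],3),np.round(s["joint_velocities"],3),np.round(s["tau"],2))
E
```

```text
t 3.92 p [ 52.21 -12.95   2.27] yaw -13.01 F [-0.  -0.8 -0.1] T [-0.04  0.04  0.05] op 8.55
twist to level [0.0113 0.0218 0.0003]
[-4.540e-01  2.690e-01  1.963e+00 -1.000e-03  8.850e-01 -2.260e-01] [ 0.     0.     0.003  0.001 -0.002  0.   ] [ 2.000e-02 -3.552e+01 -2.425e+01 -0.000e+00 -3.000e-02 -0.000e+00]
```

Call:
step_arm(jaw=[8.54,8.54,8.54], dp=[[-0.95,0.45,0],[0,0,-0.5],[0,0,0]], twist=[[0.011,0.022,0],[0,0,0],[0,0,0]])

```text
time: 4.3
eef_pos: [0.5126, -0.125, 0.0187]
orientation: [0.994, -0.113, 0.0, 0.0]
force: [0.6, -1.1, -0.1]
opening: 0.0857
```

```bash
python3 - <<'E'
from h import *
s=st(-13)
E
```

```text
t 4.3 p [ 51.26 -12.5    1.87] yaw -13.01 F [ 0.6 -1.1 -0.1] T [-0.04 -0.01  0.03] op 8.57
twist to level [0.0005 0.0001 0.0002]
```

Call:
step_arm(jaw=[8.54,8.54,6.2,5.5,5.5,5.5,5.5], dp=[[0,0,-0.8],[0,0,-0.3],[0,0,0],[0,0,0],[0,0,0],[0,0,0],[0,0,0]], twist=[[0,0,0],[0,0,0],[0,0,0],[0,0,0],[0,0,0],[0,0,0],[0,0,0]], squeeze=40)

```text
time: 5.18
eef_pos: [0.5129, -0.1251, 0.0067]
orientation: [0.994, -0.113, 0.0, 0.0]
force: [1.1, -0.9, -1.2]
opening: 0.0585
```

```bash
python3 - <<'E'
from h import *
s=st(-13)
cv2.imwrite("pics/side4.png",viewer.snapshot("side"))
s=cv2.imread("pics/side4.png")
f=lambda im,x,y,w,h,k:cv2.resize(im[y:y+h,x:x+w],None,fx=k,fy=k)
cv2.imwrite("pics/c4.png",f(s,300,170,120,100,5))
E
```

```text
t 5.17 p [ 51.29 -12.51   0.67] yaw -13.02 F [ 1.1 -0.9 -1.2] T [-0.01 -0.02 -0.01] op 5.85
twist to level [0.0006 0.0007 0.0003]
```

View pics/c4.png

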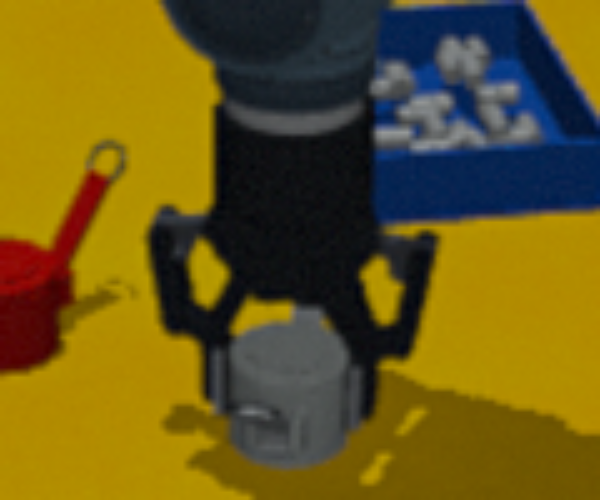

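Call:
step_arm(jaw=[5.5,5.5,5.5,5.5,5.5,5.5,5.5,5.5], dp=[[0,0,1],[0,0,2],[0,0,2.5],[0,0,2.5],[0,0,3],[0,0,3],[0,0,3],[0,0,1.5]], twist=[[0,0,0],[0,0,0],[0,0,0],[0,0,0],[0,0,0],[0,0,0],[0,0,0],[0,0,0]])

```text
time: 6.22
eef_pos: [0.5046, -0.1211, 0.193]
orientation: [0.994, -0.113, -0.008, -0.002]
force: [0.2, 0.4, -4.9]
opening: 0.0582
```

Call:
step_arm(jaw=[5.5,5.5,5.5,5.5,5.5,5.5,5.5,5.5], dp=[[0.6,3.5,0],[0.6,3.5,0],[0.6,3.5,0],[0.6,3.5,0],[0.6,3.5,0],[0.6,3.5,0],[0.6,3.3,0],[0,0,0]], twist=[[0,0,0],[0,0,0],[0,0,0],[0,0,0],[0,0,0],[0,0,0],[0,0,0],[0,0,0]])

```text
time: 7.22
eef_pos: [0.5411, 0.1295, 0.1873]
orientation: [0.993, -0.114, -0.014, -0.002]
force: [0.3, -0.7, -4.9]
opening: 0.0581
```

```bash
python3 - <<'E'
from h import *
s=st(-13)
cv2.imwrite("pics/side5.png",viewer.snapshot("side"))
cv2.imwrite("pics/top5.png",viewer.snapshot("top"))
s=cv2.imread("pics/side5.png");t=cv2.imread("pics/top5.png")
f=lambda im,x,y,w,h,k:cv2.resize(im[y:y+h,x:x+w],None,fx=k,fy=k,interpolation=cv2.INTER_CUBIC)
cv2.imwrite("pics/c5.png",np.hstack([f(s,270,180,130,190,3),f(t,160,170,130,190,3)]))
E
```

```text
t 7.22 p [54.11 12.95 18.73] yaw -13.12 F [ 0.3 -0.7 -4.9] T [-0.01 -0.03  0.03] op 5.81
twist to level [-0.0069 -0.0282  0.0021]
```

View pics/c5.png

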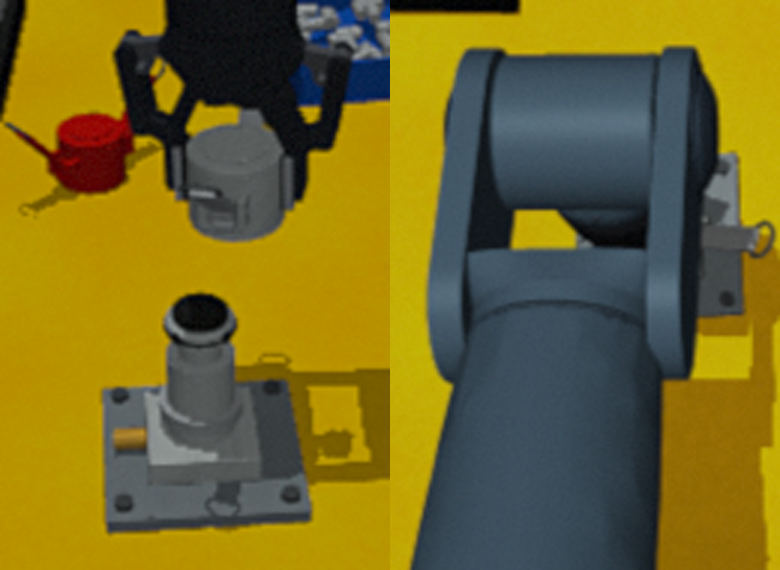

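```bash
python3 - <<'E'
from h import *
t=cv2.imread("pics/top0.png");s=cv2.imread("pics/side0.png")
def blob(im,x,y,w,h,thr,name):
    g=im[y:y+h,x:x+w].max(2).astype(float)
    k=8;G=cv2.resize(g,None,fx=k,fy=k,interpolation=cv2.INTER_CUBIC)
    m=(G<thr).astype(np.uint8);n,l,st_,c=cv2.connectedComponentsWithStats(m)
    i=1+np.argmax(st_[1:,4]);cs,_=cv2.findContours((l==i).astype(np.uint8),0,1)
    e=cv2.fitEllipse(max(cs,key=len))
    f=lambda p:np.array([(p[0]+.5)/k-.5+x,(p[1]+.5)/k-.5+y]);print(name,thr,f(c[i]),f(e[0]),np.array(e[1])/k);return f(e[0])
for thr in(50,70,90):
    a=blob(t,233,230,20,21,thr,"top");b=blob(s,323,275,28,19,thr,"side")
    print(tri(a,b)*1e3,onz("top",a,.118)*1e3,proj("top",tri(a,b))-a)
E
```

```text
top 50 [241.82945634 240.38260386] [241.82473278 240.382864  ] [15.1242485  15.30600834]
side 50 [336.25505061 283.95318178] [336.25280571 283.95351315] [12.45327568 18.18648338]
[564.41939833 148.79088826 120.05414626] [565.56844687 149.0440087  118.        ] [-0.04464121  0.35778699]
top 70 [241.83765425 240.3426673 ] [241.83327389 240.33961391] [15.67445374 15.84172249]
side 70 [336.24017929 284.00190371] [336.23549175 284.00512123] [12.9974823  18.71737099]
[564.49237317 148.79612567 119.94792018] [565.66359892 149.02920652 118.        ] [-0.04697893  0.37635274]
top 90 [241.84059573 240.28348447] [241.83636856 240.27966976] [16.16466904 16.3720665 ]
side 90 [336.22035564 284.0548644 ] [336.21673107 284.05867863] [13.48585415 19.3386097 ]
[564.58383722 148.81444358 119.85081705] [565.79527678 149.02752122 118.        ] [-0.05025992  0.40237487]
```

Call:
step_arm(jaw=[5.5,5.5,5.5], dp=[[2.25,1.65,0],[0,0,0],[0,0,0]], twist=[[-0.007,-0.028,0.002],[0,0,0],[0,0,0]])

```text
time: 7.7
eef_pos: [0.5627, 0.1414, 0.1859]
orientation: [0.993, -0.116, -0.002, 0.001]
force: [-0.3, -0.1, -4.0]
opening: 0.0579
```

```bash
python3 - <<'E'
from h import *
s=st(-13)
cv2.imwrite("pics/side6.png",viewer.snapshot("side"))
s=cv2.imread("pics/side6.png");t=cv2.imread("pics/top0.png")
f=lambda im,x,y,w,h,k:cv2.resize(im[y:y+h,x:x+w],None,fx=k,fy=k,interpolation=cv2.INTER_CUBIC)
cv2.imwrite("pics/c6.png",np.hstack([f(s,295,220,80,115,5)[:,:400],f(t,225,215,50,72,8)[:575,:400]]))
E
```

```text
t 7.7 p [56.27 14.14 18.59] yaw -13.33 F [-0.3 -0.1 -4. ] T [ 0.   -0.01 -0.05] op 5.79
twist to level [ 0.0022 -0.0034  0.0058]
```

View pics/c6.png

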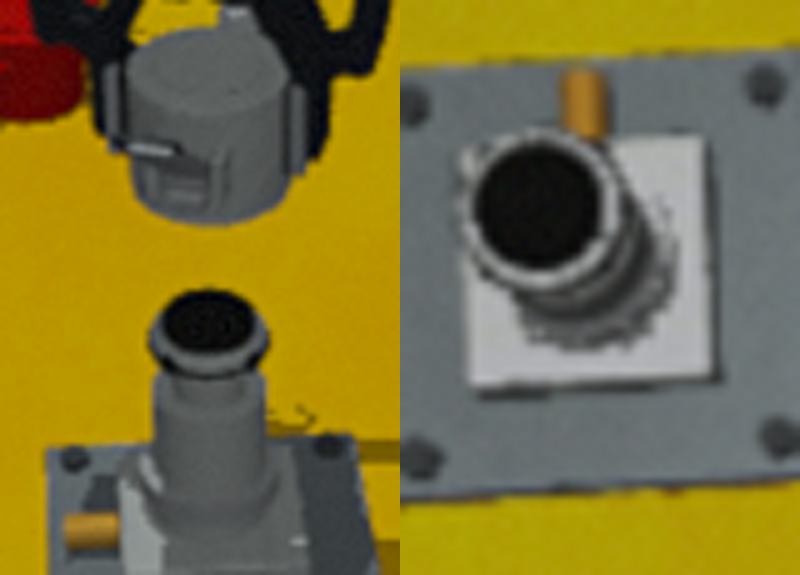

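```bash
cat > fit.py <<'E'
from h import *
from scipy.optimize import minimize
k=8
def mask(im,x,y,w,h):
    G=cv2.resize(im[y:y+h,x:x+w],None,fx=k,fy=k,interpolation=cv2.INTER_CUBIC)
    return (cv2.cvtColor(G,cv2.COLOR_BGR2HSV)[:,:,1])
def poly(n,P,x,y):
    q=np.array([proj(n,p) for p in P]);q=(q-[x,y]+.5)*k-.5
    return cv2.convexHull(q.astype(np.float32))
def fill(h,shape):
    m=np.zeros(shape,np.uint8);cv2.fillConvexPoly(m,np.round(h*16).astype(np.int32),1,shift=4);return m
a=np.linspace(0,2*np.pi,73)[:-1]
def circ(c,r,z):return [(c[0]+r*np.cos(b),c[1]+r*np.sin(b),z) for b in a]
def fitcap(n,im,box):
    S=mask(im,*box);m=(S<140).astype(np.uint8)
    cy=np.array([np.cos(np.radians(77)),np.sin(np.radians(77))])
    def cost(p):
        h=fill(poly(n,circ(p,.0295,0)+circ(p,.0295,.049),*box[:2]),m.shape)
        # valid region: band along cap x within 14 mm of axis
        cx=np.array([cy[1],-cy[0]])
        V=fill(poly(n,[tuple(np.array([.5128,-.125])+s*.06*cx+u*.014*cy)+(z,) for s in(-1,1) for u in(-1,1) for z in(.025,)],*box[:2]),m.shape)
        return float(((h!=m)&(V>0)).sum()),h,V
    def costfull(p):
        return cost(p)[0]
    best=min(((costfull((x,y)),x,y) for x in np.arange(.506,.5201,.0005) for y in [-.125]))
    return best
def fitplate(n,im,box):
    S=mask(im,*box);m=(S<140).astype(np.uint8)
    def cost(p):
        c,s=np.cos(p[2]),np.sin(p[2])
        P=[(p[0]+.065*(i*c-j*s),p[1]+.065*(i*s+j*c),z) for i in(-1,1) for j in(-1,1) for z in(0,.012)]
        return float((fill(poly(n,P,*box[:2]),m.shape)!=m).sum())
    r=minimize(cost,[.564,.147,.06],method="Nelder-Mead",options=dict(initial_simplex=[[.564,.147,.06],[.568,.147,.06],[.564,.151,.06],[.564,.147,.1]]));return r.x,r.fun,m.sum()
E
python3 - <<'E'
from fit import *
t=cv2.imread("pics/top0.png")
print(fitplate("top",t,(210,210,80,78)))
S=mask(t,325,245,85,50)
cv2.imwrite("pics/m.png",(S<140).astype(np.uint8)*255)
G=mask(t,210,210,80,78);cv2.imwrite("pics/m2.png",(G<140).astype(np.uint8)*255)
E
```

```text
(array([0.56523918, 0.14851706, 0.06587746]), np.float64(5893.0), np.uint64(188260))
```

View pics/m.png

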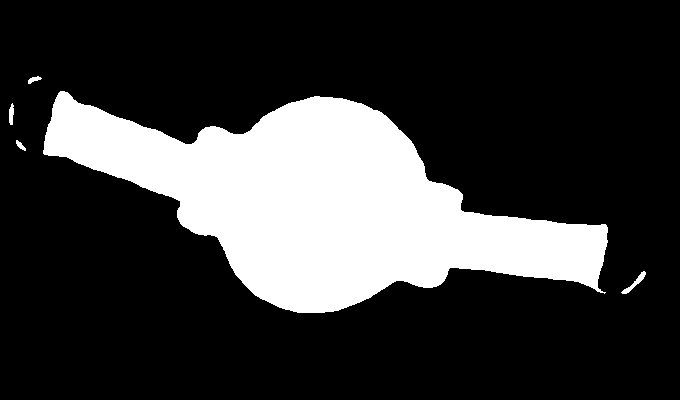

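View pics/m2.png

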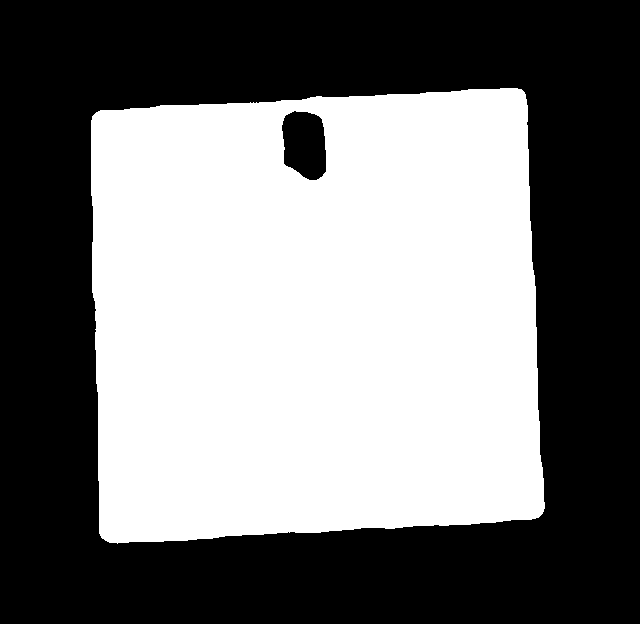

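```bash
python3 - <<'E'
from fit import *
px=lambda u,v:((u+.5)/8-.5+325,(v+.5)/8-.5+245)
L=onz("top",px(57,124),.074);R=onz("top",px(603,257),.074)
print((L+R)/2,np.linalg.norm(L-R),2*(.032+.064*np.cos(np.radians(50))),np.degrees(np.arctan2(*(L-R)[[1,0]])))
t=cv2.imread("pics/top0.png");box=(325,245,85,50);m=(mask(t,*box)<140).astype(np.uint8)
# erode arms away: opening keeps disc
def cost(p):
    h=fill(poly("top",circ(p,.0295,0)+circ(p,.0295,.049),*box[:2]),m.shape)
    return float((h>m).sum())*1.0
V=np.zeros_like(m);V[:,245:410]=1; V[125:300,:250]=0
import itertools
def c2(p):
    h=fill(poly("top",circ(p,.0295,0)+circ(p,.0295,.049),*box[:2]),m.shape)
    return float(((h!=m)&(V>0)).sum())
r=minimize(c2,[.513,-.125],method="Nelder-Mead",options=dict(initial_simplex=[[.513,-.125],[.517,-.125],[.513,-.121]]));print(r.x,r.fun)
E
```

```text
[ 0.51269366 -0.12341386  0.074     ] 0.15726152318423472 0.14627681403987702 76.76474393285201Traceback (most recent call last):
  File "<stdin>", line 15, in <module>
    res = _minimize_neldermead(fun, x0, args, callback, bounds=bounds,
                               **options)
    fxr = func(xr)
    fx = function(np.copy(x), *(wrapper_args + args))
  File "<stdin>", line 13, in c2
  File "fit.py", line 8, in poly
    q=np.array([proj(n,p) for p in P]);q=(q-[x,y]+.5)*k-.5
                ~~~~^^^^^
  File "h.py", line 12, in proj
    K,R,t=cam(n);p=K@(R@np.array(X)+t);return p[:2]/p[2]
          ~~~^^^
  File "h.py", line 4, in cam
    m=viewer.camera_model(n);R=cv2.Rodrigues(m["rvec"])[0];return np.array(m["intrinsics"]),R,np.array(m["tvec"])
ValueError: time passes only in moves, steps and waits
```

```bash
python3 - <<'E'
import re
s=open('h.py').read()
s=s.replace('def cam(n):\n','_c={}\ndef cam(n):\n    if n not in _c:_c[n]=_cam(n)\n    return _c[n]\ndef _cam(n):\n')
open('h.py','w').write(s)
E
python3 - <<'E'
from fit import *
t=cv2.imread("pics/top0.png");box=(325,245,85,50);m=(mask(t,*box)<140).astype(np.uint8)
V=np.zeros_like(m);V[:,245:410]=1; V[125:300,:250]=0
def c2(p):
    h=fill(poly("top",circ(p,.0295,0)+circ(p,.0295,.049),*box[:2]),m.shape)
    return float(((h!=m)&(V>0)).sum())
for V0 in((245,410),(255,390),(240,425)):
    V[:]=0;V[:,V0[0]:V0[1]]=1
    r=minimize(c2,[.513,-.125],method="Nelder-Mead",options=dict(initial_simplex=[[.513,-.125],[.517,-.125],[.513,-.121]]));print(r.x,r.fun)
E
```

```text
[ 0.51342189 -0.12498828] 788.0
[ 0.51370052 -0.12525193] 499.0
[ 0.51359378 -0.12525143] 1412.0
```

```bash
python3 - <<'E'
from fit import *
px=lambda u,v:((u+.5)/8-.5+325,(v+.5)/8-.5+245)
print(onz("top",px(322.25,208.5),.025))
E
```

```text
[ 0.51330558 -0.1261605   0.025     ]
```

Call:
step_arm(jaw=[5.5,5.5,5.5], dp=[[0.2,0.6,0],[0,0,-0.5],[0,0,0]], twist=[[0.002,-0.003,0.006],[0,0,0],[0,0,0]])

```text
time: 8.12
eef_pos: [0.5642, 0.1468, 0.1804]
orientation: [0.994, -0.114, -0.0, 0.0]
force: [1.0, 0.3, -5.5]
opening: 0.0582
```

```bash
python3 - <<'E'
from h import *
s=st(-13)
E
```

```text
t 8.12 p [56.42 14.68 18.04] yaw -13.05 F [ 1.   0.3 -5.5] T [-0.01 -0.03  0.01] op 5.82
twist to level [ 0.0001 -0.0009  0.0009]
```

Call:
step_arm(jaw=[5.5,5.5,5.5,5.5], dp=[[0.1,0.15,-2.5],[0,0,-1.5],[0,0,-0.7],[0,0,0]], twist=[[0,-0.001,0.001],[0,0,0],[0,0,0],[0,0,0]])

```text
time: 8.62
eef_pos: [0.5658, 0.1482, 0.1328]
orientation: [0.994, -0.113, 0.001, -0.0]
force: [0.0, 0.3, -4.7]
opening: 0.0581
```

```bash
python3 - <<'E'
from h import *
s=st(-13)
cv2.imwrite("pics/side7.png",viewer.snapshot("side"))
s=cv2.imread("pics/side7.png")
f=lambda im,x,y,w,h,k:cv2.resize(im[y:y+h,x:x+w],None,fx=k,fy=k,interpolation=cv2.INTER_CUBIC)
cv2.imwrite("pics/c7.png",f(s,280,220,110,110,5))
E
```

```text
t 8.62 p [56.58 14.82 13.28] yaw -12.99 F [ 0.   0.3 -4.7] T [-0.09 -0.03  0.01] op 5.81
twist to level [ 0.0002  0.0017 -0.0002]
```

View pics/c7.png

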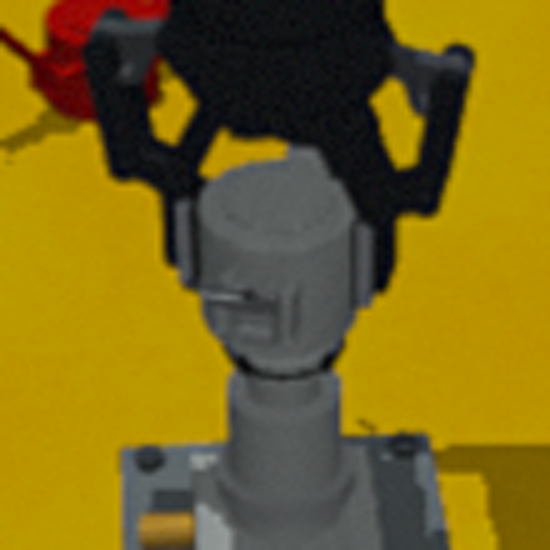

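```bash
python3 - <<'E'
from fit import *
s0=cv2.imread("pics/side0.png")
print("seal side z=.12",onz("side",(336.25,284.0),.12))
for n in ("side0",):
    im=cv2.imread(f"pics/{n}.png");box=(335,225,50,45)
    m=(mask(im,*box)<140).astype(np.uint8);cv2.imwrite("pics/m3.png",m*255)
    for row in (160,180,200,220,240,260):
        w=np.where(m[row])[0];print(row,w.min()/8+335-.44,w.max()/8+335-.44)
    for c in((.5129,-.125),):
        h=poly("side",circ(c,.0295,0)+circ(c,.0295,.049),0,0).reshape(-1,2);h=(h+.5)/8-.5;print("pred lim",h.min(0),h.max(0))
# collar edges in side0
m=(mask(s0,315,270,45,50)<140).astype(np.uint8);cv2.imwrite("pics/m4.png",m*255)
for row in range(100,360,40):
    w=np.where(m[row])[0];print(row/8+270,(w.min()+w.max())/2/8+315-.44,(w.max()-w.min())/8)
for z in(.06,.1,.12):print(z,proj("side",(.5645,.1485,z)))
# held cap in side7, rows
im=cv2.imread("pics/side7.png");m=mask(im,310,240,60,70);cv2.imwrite("pics/m5.png",m)
E
```

```text
seal side z=.12 [0.5636683  0.14910886 0.12      ]
160 345.81 369.185
180 345.81 369.185
200 345.685 369.06
220 345.81 369.06
240 345.81 369.06
260 345.81 368.935
pred lim [344.87585 233.06491] [369.37115 262.99368]
282.5 336.185 20.25
287.5 336.1225 24.125
292.5 336.2475 18.375
297.5 336.3725 22.875
302.5 336.31 22.25
307.5 342.2475 34.375
312.5 336.9975 44.875
0.06 [336.1466088  308.70126102]
0.1 [335.92080027 292.2988711 ]
0.12 [335.80392137 283.8089647 ]
```

View pics/m5.png

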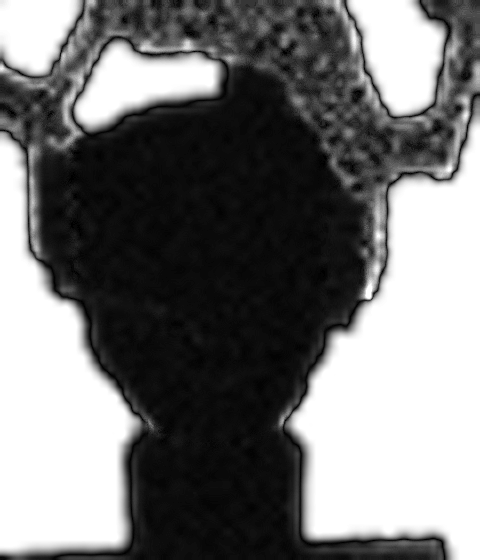

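Call:
step_arm(jaw=[5.5,5.5,5.5,5.5], dp=[[-0.13,0.03,-0.2],[0,0,-0.3],[0,0,-0.3],[0,0,0]], twist=[[0,0.0015,0],[0,0,0],[0,0,0],[0,0,0]])

```text
time: 9.18
eef_pos: [0.566, 0.1486, 0.1268]
orientation: [0.994, -0.113, 0.002, -0.0]
force: [-0.2, -0.1, -5.4]
opening: 0.0581
```

Call:
step_arm(jaw=[5.5,5.5,5.5], dp=[[0,0,-0.2],[0,0,-0.2],[0,0,0]], twist=[[0,0,0],[0,0,0],[0,0,0]])

```text
time: 9.55
eef_pos: [0.5659, 0.1486, 0.1229]
orientation: [0.994, -0.113, 0.002, -0.0]
force: [0.1, -0.2, -4.2]
opening: 0.0583
```

```bash
python3 - <<'E'
from h import *
s=st(-13)
E
```

```text
t 9.55 p [56.59 14.86 12.29] yaw -12.99 F [ 0.1 -0.2 -4.2] T [-0.07  0.22 -0.03] op 5.83
twist to level [ 0.      0.004  -0.0002]
```

Call:
step_arm(jaw=[5.5,5.5], dp=[[-0.14,0,0],[0,0,0]], twist=[[0,0.004,0],[0,0,0]])

```text
time: 9.8
eef_pos: [0.5645, 0.1486, 0.1228]
orientation: [0.994, -0.113, 0.0, -0.0]
force: [0.6, -0.5, -4.6]
opening: 0.0582
```

```bash
python3 - <<'E'
from h import *
s=st(-13)
E
```

```text
t 9.8 p [56.45 14.86 12.28] yaw -12.99 F [ 0.6 -0.5 -4.6] T [ 0.01 -0.03 -0.01] op 5.82
twist to level [-0.0001  0.0002 -0.0002]
```

Good. Now descend slowly.

Call:
step_arm(jaw=[5.5,5.5,5.5], dp=[[0,0,-0.2],[0,0,-0.2],[0,0,0]], twist=[[0,0,0],[0,0,0],[0,0,0]])

```text
time: 10.18
eef_pos: [0.5649, 0.1486, 0.12]
orientation: [0.994, -0.113, 0.0, 0.0]
force: [-1.2, -1.6, -4.1]
opening: 0.0586
```

Call:
step_arm(jaw=[5.5,5.5,5.5], dp=[[0,0,-0.2],[0,0,-0.2],[0,0,0]], twist=[[0,0,0],[0,0,0],[0,0,0]])

```text
time: 10.55
eef_pos: [0.5648, 0.1486, 0.1166]
orientation: [0.994, -0.113, 0.0, 0.0]
force: [-2.3, -0.7, -1.1]
opening: 0.0586
```

```bash
python3 - <<'E'
from h import *
s=st(-13)
E
```

```text
t 10.55 p [56.48 14.86 11.66] yaw -12.97 F [-2.3 -0.7 -1.1] T [-0.15  0.36  0.01] op 5.86
twist to level [ 0.0005  0.0002 -0.0005]
```

Call:
step_arm(jaw=[5.5,5.5,5.5], dp=[[-0.03,0,-0.3],[-0.02,0,-0.3],[0,0,0]], twist=[[0,0,0],[0,0,0],[0,0,0]])

```text
time: 10.92
eef_pos: [0.5648, 0.1486, 0.1105]
orientation: [0.994, -0.113, 0.001, 0.0]
force: [-0.8, -0.6, -2.5]
opening: 0.0587
```

```bash
python3 - <<'E'
from h import *
s=st(-13)
E
```

```text
t 10.93 p [56.48 14.86 11.05] yaw -12.97 F [-0.8 -0.6 -2.5] T [-0.05  0.15  0.04] op 5.87
twist to level [ 0.0004  0.0015 -0.0004]
```

Call:
step_arm(jaw=[5.5,5.5,5.5,5.5], dp=[[-0.02,0,-0.3],[-0.02,0,-0.3],[-0.02,0,-0.3],[0,0,0]], twist=[[0,0.001,0],[0,0,0],[0,0.001,0],[0,0,0]])

```text
time: 11.42
eef_pos: [0.5647, 0.1486, 0.1014]
orientation: [0.994, -0.113, 0.0, 0.0]
force: [-1.1, -0.1, -3.5]
opening: 0.0583
```

Call:
step_arm(jaw=[5.5,5.5,5.5,5.5], dp=[[-0.02,0,-0.3],[-0.02,0,-0.3],[-0.02,0,-0.3],[0,0,0]], twist=[[0,0.001,0],[0,0,0],[0,0.001,0],[0,0,0]])

```text
time: 11.92
eef_pos: [0.5647, 0.1486, 0.0921]
orientation: [0.994, -0.113, 0.0, 0.0]
force: [-1.1, -0.9, -2.1]
opening: 0.0583
```

```bash
python3 - <<'E'
from h import *
s=st(-13)
E
```

```text
t 11.93 p [56.47 14.86  9.21] yaw -12.98 F [-1.1 -0.9 -2.1] T [-0.04 -0.07  0.01] op 5.83
twist to level [ 0.0002  0.0003 -0.0004]
```

Now 1.5 mm rows.

Call:
step_arm(jaw=[5.5,5.5,5.5], dp=[[-0.01,0,-0.2],[-0.01,0,-0.2],[0,0,0]], twist=[[0,0,0],[0,0.001,0],[0,0,0]])

```text
time: 12.3
eef_pos: [0.5647, 0.1486, 0.0879]
orientation: [0.994, -0.113, -0.0, 0.0]
force: [-0.3, -0.7, -0.6]
opening: 0.0582
```

Call:
step_arm(jaw=[5.5,5.5], dp=[[0,0,-0.15],[0,0,0]], twist=[[0,0,0],[0,0,0]])

```text
time: 12.55
eef_pos: [0.5647, 0.1486, 0.087]
orientation: [0.994, -0.113, -0.0, 0.0]
force: [-1.1, -0.6, 0.9]
opening: 0.0586
```

Call:
step_arm(jaw=[5.5,5.5], dp=[[0,0,-0.15],[0,0,0]], twist=[[0,0,0],[0,0,0]])

```text
time: 12.8
eef_pos: [0.5647, 0.1486, 0.0868]
orientation: [0.994, -0.113, -0.001, 0.0]
force: [-1.5, -1.0, -1.3]
opening: 0.0583
```

Call:
step_arm(jaw=[5.5,5.5], dp=[[0,0,-0.1],[0,0,0]], twist=[[0,0,0],[0,0,0]])

```text
time: 13.05
eef_pos: [0.5647, 0.1486, 0.0868]
orientation: [0.994, -0.113, -0.001, 0.001]
force: [-3.3, -1.2, 2.0]
opening: 0.0584
```

Call:
step_arm(jaw=[5.5], dp=[[0,0,-0.2]], twist=[[0,0,0]])

```text
time: 13.18
eef_pos: [0.5647, 0.1486, 0.0863]
orientation: [0.994, -0.113, -0.001, 0.001]
force: [-11.3, -3.2, 17.0]
opening: 0.0586
```

Call:
step_arm(jaw=[5.5], dp=[[0,0,-0.2]], twist=[[0,0,0]])

```text
time: 13.3
eef_pos: [0.5648, 0.1486, 0.086]
orientation: [0.994, -0.113, -0.002, 0.001]
force: [-10.8, -2.0, 18.0]
opening: 0.0586
```

```bash
python3 - <<'E'
from h import *
s=st(-13)
E
```

```text
t 13.3 p [56.48 14.86  8.6 ] yaw -12.93 F [-10.8  -2.   18. ] T [-0.3   1.53 -0.07] op 5.86
twist to level [ 0.0015 -0.0039 -0.0012]
```

```bash
python3 - <<'E'
from fit import *
cv2.imwrite("pics/side8.png",viewer.snapshot("side"))
s=cv2.imread("pics/side8.png")
f=lambda im,x,y,w,h,k:cv2.resize(im[y:y+h,x:x+w],None,fx=k,fy=k,interpolation=cv2.INTER_CUBIC)
cv2.imwrite("pics/c8.png",f(s,280,220,110,110,5))
# predict outline of cap for several mouth z
for z in(.075,.0793,.084):
    h=poly("side",circ((.5647,.1486),.0295,z)+circ((.5647,.1486),.0295,z+.049),0,0).reshape(-1,2);h=(h+.5)/8-.5
    print(z,(h.min(0)-[280,220]+.5)*5,(h.max(0)-[280,220]+.5)*5)
E
```

```text
0.075 [201.88430786 267.19787598] [359.9861145  465.69366455]
0.0793 [201.55487061 258.02886963] [360.05737305 456.79534912]
0.084 [201.19308472 247.95501709] [360.13580322 447.01751709]
```

View pics/c8.png

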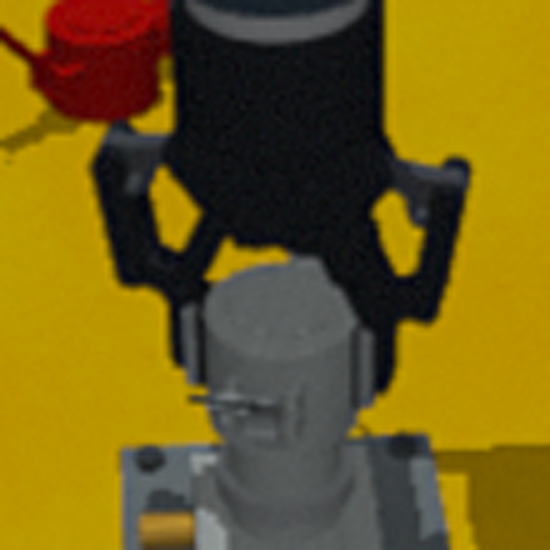

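Call:
step_arm(jaw=[5.5], dp=[[-0.1,0,-0.05]], twist=[[0.001,-0.004,0]])

```text
time: 13.48
eef_pos: [0.5648, 0.1486, 0.0864]
orientation: [0.994, -0.113, 0.001, 0.0]
force: [1.5, 0.3, 2.0]
opening: 0.0582
```

Call:
step_arm(jaw=[5.5], dp=[[-0.05,0,-0.1]], twist=[[0,0,0]])

```text
time: 13.6
eef_pos: [0.5649, 0.1486, 0.0865]
orientation: [0.994, -0.113, 0.002, -0.0]
force: [-5.3, -2.1, 10.0]
opening: 0.0583
```

```bash
python3 - <<'E'
from h import *
s=st(-13)
E
```

```text
t 13.6 p [56.49 14.86  8.65] yaw -12.94 F [-5.3 -2.1 10. ] T [-0.21  0.87 -0.01] op 5.83
twist to level [ 0.0004  0.0039 -0.0011]
```

Call:
step_arm(jaw=[5.5], dp=[[-0.1,0.02,-0.15]], twist=[[0,0,0]])

```text
time: 13.72
eef_pos: [0.5649, 0.1486, 0.0865]
orientation: [0.994, -0.113, 0.003, 0.0]
force: [-3.7, -2.6, 10.5]
opening: 0.0582
```

```bash
python3 - <<'E'
from h import *
s=st(-13)
E
```

```text
t 13.72 p [56.49 14.86  8.65] yaw -12.94 F [-3.7 -2.6 10.5] T [-0.36  0.79 -0.04] op 5.82
twist to level [ 0.0008  0.0058 -0.0011]
```

Call:
step_arm(jaw=[5.5], dp=[[-0.1,0.02,-0.2]], twist=[[0,0,0]])

```text
time: 13.85
eef_pos: [0.565, 0.1486, 0.0863]
orientation: [0.994, -0.113, 0.004, 0.0]
force: [-5.3, -3.0, 13.8]
opening: 0.0584
```

```bash
python3 - <<'E'
from h import *
s=st(-13)
E
```

```text
t 13.85 p [56.5  14.86  8.63] yaw -12.93 F [-5.3 -3.  13.8] T [-0.43  0.98 -0.1 ] op 5.84
twist to level [ 0.0013  0.0076 -0.0012]
```

Call:
step_arm(jaw=[5.5,8.5,8.5,8.5,8.5,8.5], dp=[[0,0,0],[0,0,0],[0,0,0],[0,0,0],[0,0,1],[0,0,2]], twist=[[0.001,0.007,0],[0,0,0],[0,0,0],[0,0,0],[0,0,0],[0,0,0]])

```text
time: 14.6
eef_pos: [0.5638, 0.1487, 0.115]
orientation: [0.994, -0.113, -0.001, 0.0]
force: [1.6, 1.1, 0.6]
opening: 0.0849
```

```bash
python3 - <<'E'
from fit import *
s=st(-13)
cv2.imwrite("pics/side9.png",viewer.snapshot("side"))
s=cv2.imread("pics/side9.png")
f=lambda im,x,y,w,h,k:cv2.resize(im[y:y+h,x:x+w],None,fx=k,fy=k,interpolation=cv2.INTER_CUBIC)
cv2.imwrite("pics/c9.png",f(s,280,220,110,110,5))
E
```

```text
t 14.6 p [56.38 14.87 11.5 ] yaw -12.94 F [1.6 1.1 0.6] T [-0.04  0.    0.04] op 8.49
twist to level [-0.0001 -0.0026 -0.001 ]
```

View pics/c9.png

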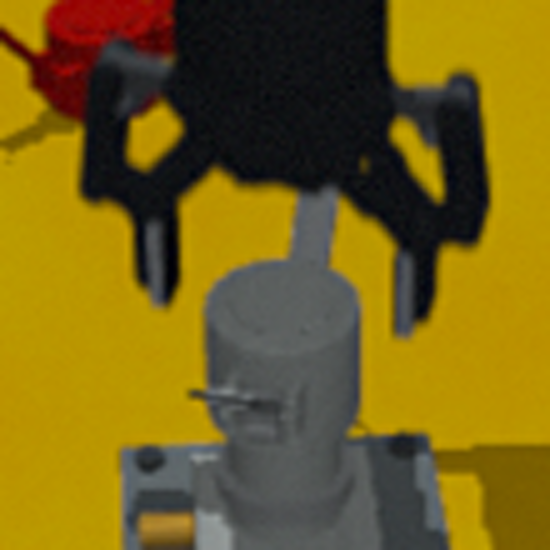

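Call:
step_arm(jaw=[8.5,8.5,8.5,0,0,0,0,0], dp=[[0,0,2.5],[0,0,3],[0,0,3],[0,0,0.5],[0.7,2.7,0],[0.7,2.7,0],[0,0,0],[0,0,0]], twist=[[0,0,0],[0,0,0],[0,0,0],[0,0,0],[0,0,0],[0,0,0],[0,0,0],[0,0,0]])

```text
time: 15.65
eef_pos: [0.5811, 0.2035, 0.2154]
orientation: [0.994, -0.113, 0.005, -0.001]
force: [0.1, 0.1, 0.0]
opening: -0.0002
```

```bash
python3 - <<'E'
from fit import *
s=st(-13)
for n in("side","top"):cv2.imwrite(f"pics/{n}10.png",viewer.snapshot(n))
s=cv2.imread("pics/side10.png");t=cv2.imread("pics/top10.png")
f=lambda im,x,y,w,h,k:cv2.resize(im[y:y+h,x:x+w],None,fx=k,fy=k,interpolation=cv2.INTER_CUBIC)
cv2.imwrite("pics/c10.png",np.hstack([f(s,280,220,110,130,4),f(t,190,180,90,130,4)]))
E
```

```text
t 15.65 p [58.11 20.35 21.54] yaw -12.99 F [0.1 0.1 0. ] T [ 0.05 -0.03 -0.03] op -0.02
twist to level [-0.0003  0.0105 -0.0002]
```

View pics/c10.png

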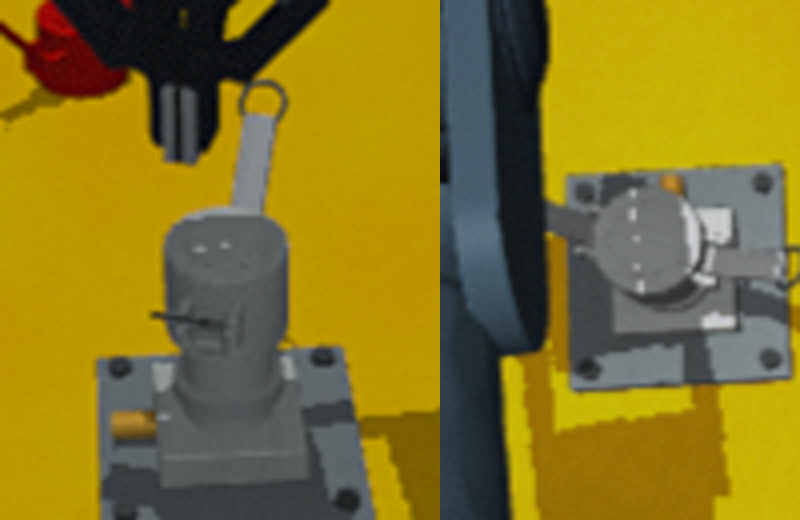

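Call:
step_arm(jaw=[0,0,0,0,0], dp=[[-0.4,0,-0.5],[-0.05,0,-1.5],[-0.05,0,-1.5],[-0.05,0,-1.2],[0,0,0]], twist=[[0,0.01,0],[0,0,0],[0,0,0],[0,0,0],[0,0,0]])

```text
time: 16.38
eef_pos: [0.5739, 0.2017, 0.1634]
orientation: [0.993, -0.114, -0.002, 0.0]
force: [0.7, -0.8, -0.2]
opening: 0.0002
```

```bash
python3 - <<'E'
from fit import *
s=st(-13)
for n in("side",):cv2.imwrite(f"pics/{n}11.png",viewer.snapshot(n))
s=cv2.imread("pics/side11.png")
f=lambda im,x,y,w,h,k:cv2.resize(im[y:y+h,x:x+w],None,fx=k,fy=k,interpolation=cv2.INTER_CUBIC)
cv2.imwrite("pics/c11.png",f(s,280,220,110,130,4))
E
```

```text
t 16.38 p [57.39 20.17 16.34] yaw -13.14 F [ 0.7 -0.8 -0.2] T [-0.    0.01  0.03] op 0.02
twist to level [ 0.0002 -0.0034  0.0024]
```

View pics/c11.png

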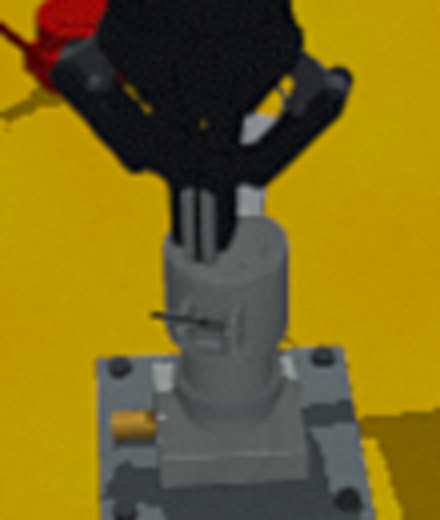

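Call:
step_arm(jaw=[0,0,0], dp=[[0.37,0.15,-0.5],[0,0,-0.5],[0,0,-0.5]], twist=[[0,-0.003,0.002],[0,0,0],[0,0,0]])

```text
time: 16.8
eef_pos: [0.5796, 0.2036, 0.15]
orientation: [0.994, -0.113, 0.002, -0.001]
force: [-0.5, 0.0, -0.3]
opening: 0.0001
```

Call:
step_arm(jaw=[0,0], dp=[[0,0,-0.6],[0,0,-0.6]], twist=[[0,0,0],[0,0,0]])

```text
time: 17.05
eef_pos: [0.5797, 0.2036, 0.1374]
orientation: [0.994, -0.113, 0.002, -0.001]
force: [-0.4, 0.3, -0.1]
opening: -0.0001
```

```bash
python3 - <<'E'
from fit import *
s=st(-13)
E
```

```text
t 17.05 p [57.97 20.36 13.74] yaw -13.0 F [-0.4  0.3 -0.1] T [ 0.02  0.   -0.02] op -0.01
twist to level [-0.0006  0.0048  0.    ]
```

Call:
step_arm(jaw=[0,0], dp=[[-0.1,0,-0.5],[-0.05,0,-0.5]], twist=[[0,0.004,0],[0,0,0]])

```text
time: 17.3
eef_pos: [0.5802, 0.2042, 0.1298]
orientation: [0.994, -0.113, 0.003, -0.001]
force: [-2.2, 1.4, 9.0]
opening: -0.0004
```

```bash
python3 - <<'E'
from fit import *
s=st(-13)
for n in("side",):cv2.imwrite(f"pics/{n}12.png",viewer.snapshot(n))
s=cv2.imread("pics/side12.png")
f=lambda im,x,y,w,h,k:cv2.resize(im[y:y+h,x:x+w],None,fx=k,fy=k,interpolation=cv2.INTER_CUBIC)
cv2.imwrite("pics/c12.png",f(s,300,250,80,80,7))
E
```

```text
t 17.3 p [58.02 20.42 12.98] yaw -13.01 F [-2.2  1.4  9. ] T [0.28 0.22 0.06] op -0.04
twist to level [-0.002   0.0056  0.0002]
```

View pics/c12.png

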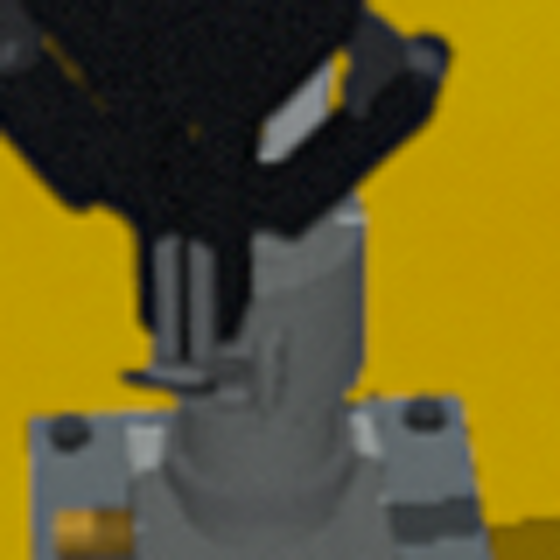

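Call:
step_arm(jaw=[0,0,0], dp=[[-0.15,0.1,-0.6],[-0.1,0.3,-0.6],[-0.1,0.3,-0.6]], twist=[[-0.002,0.005,0],[0,0.001,0],[0,0.001,0]])

```text
time: 17.73
eef_pos: [0.5813, 0.2105, 0.1173]
orientation: [0.994, -0.113, 0.005, 0.0]
force: [-0.2, -5.5, 6.1]
opening: 0.0002
```

```bash
python3 - <<'E'
from fit import *
s=st(-13);d=s["eef_pos"][:2]-[.565,.1486];print("r",d@[.225,.974]*1e3,"lat",d@[.974,-.225]*1e3)
E
```

```text
t 17.73 p [58.13 21.05 11.73] yaw -12.99 F [-0.2 -5.5  6.1] T [-1.11  0.11 -0.05] op 0.02
twist to level [ 0.0016  0.0095 -0.0002]
r 64.002622787725 lat 1.9243895733413525
```

Call:
step_arm(jaw=[0,0,0,0], dp=[[-0.15,0.4,-0.6],[-0.05,0.4,-0.6],[-0.05,0.4,-0.6],[-0.05,0.4,-0.5]], twist=[[0.002,0.009,0],[0,0.002,0],[0,0.002,0],[0,0.002,0]])

```text
time: 18.23
eef_pos: [0.5832, 0.2216, 0.0999]
orientation: [0.994, -0.113, 0.002, 0.005]
force: [-1.1, -4.0, 8.8]
opening: 0.0002
```

```bash
python3 - <<'E'
from fit import *
s=st(-13);d=s["eef_pos"][:2]-[.565,.1486];print("r",d@[.225,.974]*1e3,"lat",d@[.974,-.225]*1e3)
E
```

```text
t 18.23 p [58.32 22.16  9.99] yaw -12.94 F [-1.1 -4.   8.8] T [-0.82  0.25  0.01] op 0.02
twist to level [ 0.0102  0.003  -0.001 ]
r 75.20168254322918 lat 1.3067676488158821
```

Call:
step_arm(jaw=[0,0,0,0], dp=[[-0.05,0.2,-0.6],[-0.05,0.15,-0.6],[-0.05,0.1,-0.6],[-0.05,0,-0.6]], twist=[[0.01,0.003,-0.001],[0.003,0.002,0],[0.003,0.002,0],[0.003,0.002,0]])

```text
time: 18.73
eef_pos: [0.5863, 0.2253, 0.0832]
orientation: [0.994, -0.113, 0.001, -0.004]
force: [-1.4, -0.4, 7.9]
opening: -0.0005
```

```bash
python3 - <<'E'
from fit import *
s=st(-13);d=s["eef_pos"][:2]-[.565,.1486];print("r",d@[.225,.974]*1e3,"lat",d@[.974,-.225]*1e3)
for n in("side",):cv2.imwrite(f"pics/{n}13.png",viewer.snapshot(n))
s=cv2.imread("pics/side13.png")
f=lambda im,x,y,w,h,k:cv2.resize(im[y:y+h,x:x+w],None,fx=k,fy=k,interpolation=cv2.INTER_CUBIC)
cv2.imwrite("pics/c13.png",f(s,300,250,80,90,6))
E
```

```text
t 18.73 p [58.63 22.53  8.32] yaw -12.97 F [-1.4 -0.4  7.9] T [-0.13  0.32 -0.05] op -0.05
twist to level [-0.0071  0.0037 -0.0006]
r 79.47660094369162 lat 3.458658706917458
```

View pics/c13.png

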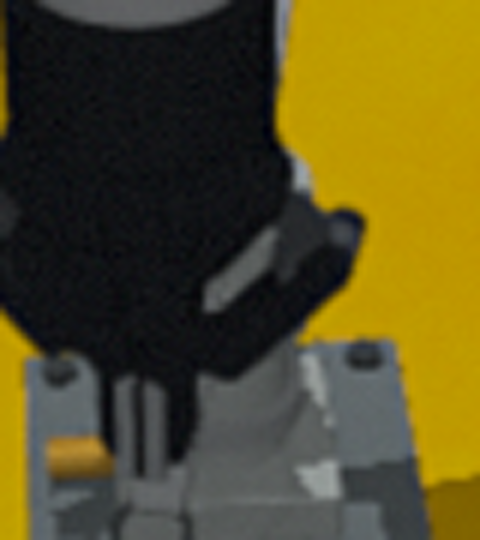

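Call:
step_arm(jaw=[0,0,0], dp=[[-0.25,0.05,-0.6],[-0.1,0,-0.6],[-0.05,0,-0.6]], twist=[[-0.006,0.004,-0.001],[0,0.002,0],[0,0.002,0]])

```text
time: 19.15
eef_pos: [0.5871, 0.2265, 0.0705]
orientation: [0.994, -0.114, 0.003, -0.002]
force: [-0.1, 0.7, 7.8]
opening: -0.0
```

```bash
python3 - <<'E'
from fit import *
s=st(-13);d=s["eef_pos"][:2]-[.565,.1486];print("r",d@[.225,.974]*1e3,"lat",d@[.974,-.225]*1e3)
E
```

```text
t 19.15 p [58.71 22.65  7.05] yaw -13.04 F [-0.1  0.7  7.8] T [ 0.1   0.2  -0.04] op -0.0
twist to level [-0.0029  0.0064  0.0006]
r 80.89503651193691 lat 3.9963312789061027
```

Call:
step_arm(jaw=[0,0], dp=[[-0.35,-0.1,-0.4],[-0.15,-0.1,-0.5]], twist=[[-0.003,0.006,0],[0,0.002,0]])

```text
time: 19.4
eef_pos: [0.5864, 0.2256, 0.0655]
orientation: [0.994, -0.113, 0.004, -0.002]
force: [0.2, 1.0, 6.1]
opening: 0.0001
```

```bash
python3 - <<'E'
from fit import *
s=st(-13);d=s["eef_pos"][:2]-[.565,.1486];print("r",d@[.225,.974]*1e3,"lat",d@[.974,-.225]*1e3)
E
```

```text
t 19.4 p [58.64 22.56  6.55] yaw -13.03 F [0.2 1.  6.1] T [ 0.17  0.12 -0.02] op 0.01
twist to level [-0.0023  0.0086  0.0006]
r 79.84886330936706 lat 3.528294769689749
```

Call:
step_arm(jaw=[0,0], dp=[[-0.15,-0.1,-0.4],[-0.15,-0.1,-0.4]], twist=[[0,0.002,0],[0,0.002,0]])

```text
time: 19.65
eef_pos: [0.5866, 0.225, 0.0611]
orientation: [0.994, -0.114, 0.006, -0.003]
force: [-0.4, 1.0, 8.5]
opening: -0.0
```

```bash
python3 - <<'E'
from fit import *
s=st(-13);d=s["eef_pos"][:2]-[.565,.1486];print("r",d@[.225,.974]*1e3,"lat",d@[.974,-.225]*1e3)
E
```

```text
t 19.65 p [58.66 22.5   6.11] yaw -13.05 F [-0.4  1.   8.5] T [ 0.25  0.06 -0.01] op -0.0
twist to level [-0.0052  0.0117  0.0009]
r 79.22968714628935 lat 3.8262289233837805
```

Call:
step_arm(jaw=[0,0], dp=[[-0.3,-0.05,-0.3],[-0.1,-0.05,-0.4]], twist=[[-0.005,0.012,0],[0,0.003,0]])

```text
time: 19.9
eef_pos: [0.587, 0.2257, 0.0588]
orientation: [0.994, -0.114, 0.003, -0.002]
force: [-1.0, 3.4, 8.7]
opening: -0.0001
```

```bash
python3 - <<'E'
from fit import *
s=st(-13);d=s["eef_pos"][:2]-[.565,.1486];print("r",d@[.225,.974]*1e3,"lat",d@[.974,-.225]*1e3)
for n in("side",):cv2.imwrite(f"pics/{n}14.png",viewer.snapshot(n))
s=cv2.imread("pics/side14.png")
f=lambda im,x,y,w,h,k:cv2.resize(im[y:y+h,x:x+w],None,fx=k,fy=k,interpolation=cv2.INTER_CUBIC)
cv2.imwrite("pics/c14.png",f(s,290,250,90,90,6))
E
```

```text
t 19.9 p [58.7  22.57  5.88] yaw -13.06 F [-1.   3.4  8.7] T [ 0.4   0.21 -0.01] op -0.01
twist to level [-0.0037  0.0068  0.0011]
r 79.99977007677673 lat 4.050256581072314
```

View pics/c14.png

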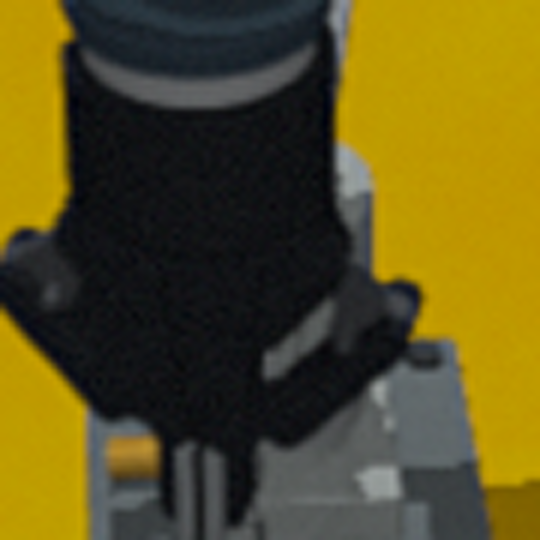

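Call:
step_arm(jaw=[0,0], dp=[[-0.3,-0.2,-0.3],[-0.15,-0.2,-0.3]], twist=[[-0.004,0.007,0.001],[0,0.003,0]])

```text
time: 20.2
eef_pos: [0.5869, 0.2246, 0.0576]
orientation: [0.994, -0.114, 0.003, -0.003]
force: [-0.8, 3.5, 9.2]
opening: 0.0
```

```bash
python3 - <<'E'
from fit import *
s=st(-13);d=s["eef_pos"][:2]-[.565,.1486];print("r",d@[.225,.974]*1e3,"lat",d@[.974,-.225]*1e3)
E
```

```text
t 20.2 p [58.69 22.46  5.76] yaw -13.04 F [-0.8  3.5  9.2] T [ 0.71  0.35 -0.03] op 0.0
twist to level [-0.0058  0.0075  0.0007]
r 78.9564281735897 lat 4.259731126052791
```

Call:
step_arm(jaw=[0,0], dp=[[-0.15,-0.2,-0.3],[-0.15,-0.2,-0.3]], twist=[[-0.002,0.003,0],[0,0.003,0]])

```text
time: 20.45
eef_pos: [0.5873, 0.2241, 0.0571]
orientation: [0.993, -0.114, 0.004, -0.006]
force: [-2.4, 6.1, 11.9]
opening: -0.0001
```

```bash
python3 - <<'E'
from fit import *
s=st(-13);d=s["eef_pos"][:2]-[.565,.1486];print("r",d@[.225,.974]*1e3,"lat",d@[.974,-.225]*1e3)
E
```

```text
t 20.45 p [58.73 22.41  5.71] yaw -13.09 F [-2.4  6.1 11.9] T [ 0.88  0.45 -0.07] op -0.01
twist to level [-0.0105  0.009   0.0014]
r 78.58765751516648 lat 4.690561862178602
```

Call:
step_arm(jaw=[0,0], dp=[[-0.2,-0.3,-0.5],[-0.2,-0.4,-0.6]], twist=[[-0.01,0.009,0.001],[-0.004,0.003,0]])

```text
time: 20.7
eef_pos: [0.5887, 0.2224, 0.0546]
orientation: [0.993, -0.114, 0.004, -0.004]
force: [-4.0, 8.6, 20.2]
opening: 0.0002
```

```bash
python3 - <<'E'
from fit import *
s=st(-13);d=s["eef_pos"][:2]-[.565,.1486];print("r",d@[.225,.974]*1e3,"lat",d@[.974,-.225]*1e3)
E
```

```text
t 20.7 p [58.87 22.24  5.46] yaw -13.1 F [-4.   8.6 20.2] T [ 1.42  0.67 -0.06] op 0.02
twist to level [-0.0065  0.0091  0.0017]
r 77.23549671078077 lat 6.454094252009704
```

Call:
step_arm(jaw=[0,0], dp=[[-0.2,-0.5,-0.7],[-0.2,-0.5,-0.7]], twist=[[-0.008,0.005,0.001],[-0.004,0.003,0]])

```text
time: 20.95
eef_pos: [0.5914, 0.2215, 0.0525]
orientation: [0.993, -0.115, 0.007, -0.007]
force: [-7.4, 16.4, 24.4]
opening: 0.0
```

```bash
python3 - <<'E'
from fit import *
s=st(-13);d=s["eef_pos"][:2]-[.565,.1486];print("r",d@[.225,.974]*1e3,"lat",d@[.974,-.225]*1e3)
E
```

```text
t 20.95 p [59.14 22.15  5.25] yaw -13.19 F [-7.4 16.4 24.4] T [ 2.62  1.27 -0.05] op 0.0
twist to level [-0.0117  0.0164  0.0033]
r 76.97232935159039 lat 9.268340291032922
```

Call:
step_arm(jaw=[0,0,0,0,0,0], dp=[[-0.2,1,0.5],[0,1,1],[0,0.5,3],[0,0,4],[0,0,4],[-0.5,3,3]], twist=[[-0.01,0.01,0],[0,0,0],[0,0,0],[0,0,0],[0,0,0],[0,0,0]])

```text
time: 21.7
eef_pos: [0.5814, 0.2771, 0.2082]
orientation: [0.993, -0.116, -0.001, 0.001]
force: [-0.5, -0.2, -0.2]
opening: -0.0001
```

```bash
python3 - <<'E'
from fit import *
s=st(-13)
for n in("side","top"):cv2.imwrite(f"pics/{n}15.png",viewer.snapshot(n))
s=cv2.imread("pics/side15.png");t=cv2.imread("pics/top15.png")
f=lambda im,x,y,w,h,k:cv2.resize(im[y:y+h,x:x+w],None,fx=k,fy=k,interpolation=cv2.INTER_CUBIC)
cv2.imwrite("pics/c15.png",np.hstack([f(s,285,240,90,120,4.4),f(t,200,190,90,120,4.4)]))
E
```

```text
t 21.7 p [58.14 27.71 20.82] yaw -13.28 F [-0.5 -0.2 -0.2] T [-0.06 -0.05 -0.05] op -0.01
twist to level [ 0.0014 -0.0025  0.0048]
```

View pics/c15.png

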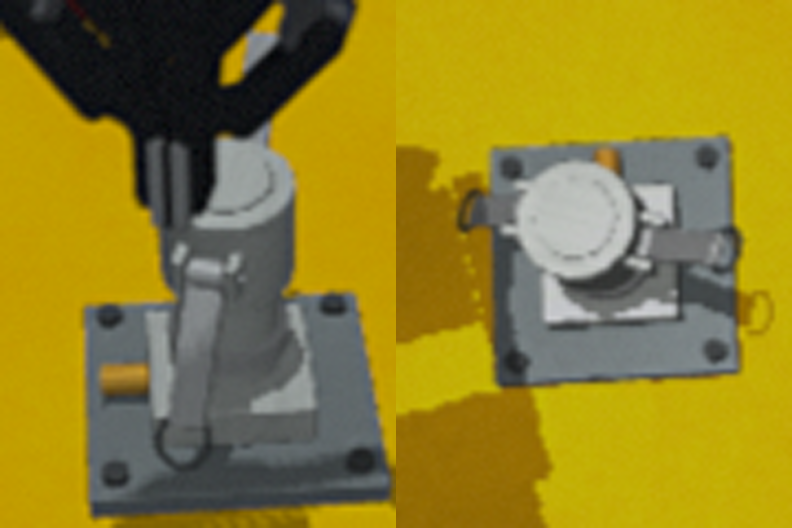

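```bash
python3 - <<'E'
from fit import *
for yaw in(77,74,80):
  for a in(35,40,45,50):
    u=np.array([np.cos(np.radians(yaw)),np.sin(np.radians(yaw))]);r=.032+.064*np.cos(np.radians(a))
    p=[.565+r*u[0],.1486+r*u[1],.104-.064*np.sin(np.radians(a))]
    ps,pt=proj("side",p),proj("top",p)
    print(yaw,a,"side",np.round((ps+.5-[285,240])*4.4),"top",np.round((pt+.5-[200,190])*4.4+[396,0]))
  q=[.565+.032*u[0],.1486+.032*u[1],.104];print("piv",np.round((proj("side",q)+.5-[285,240])*4.4))
E
python3 - <<'E'
import cv2,numpy as np
s=cv2.imread("pics/side15.png");t=cv2.imread("pics/top15.png")
f=lambda im,x,y,w,h,k:cv2.resize(im[y:y+h,x:x+w],None,fx=k,fy=k,interpolation=cv2.INTER_CUBIC)
cv2.imwrite("pics/c15b.png",np.hstack([f(s,315,285,40,60,10),f(t,212,225,40,60,10)]))
E
```

```text
77 35 side [180. 421.] top [439. 204.]
77 40 side [182. 424.] top [447. 207.]
77 45 side [185. 425.] top [456. 211.]
77 50 side [187. 425.] top [465. 214.]
piv [208. 271.]
74 35 side [169. 419.] top [442. 196.]
74 40 side [172. 422.] top [450. 200.]
74 45 side [175. 423.] top [458. 203.]
74 50 side [178. 423.] top [467. 207.]
piv [204. 270.]
80 35 side [191. 422.] top [437. 213.]
80 40 side [192. 425.] top [445. 215.]
80 45 side [194. 426.] top [454. 218.]
80 50 side [196. 426.] top [463. 221.]
piv [212. 271.]
```

View pics/c15b.png

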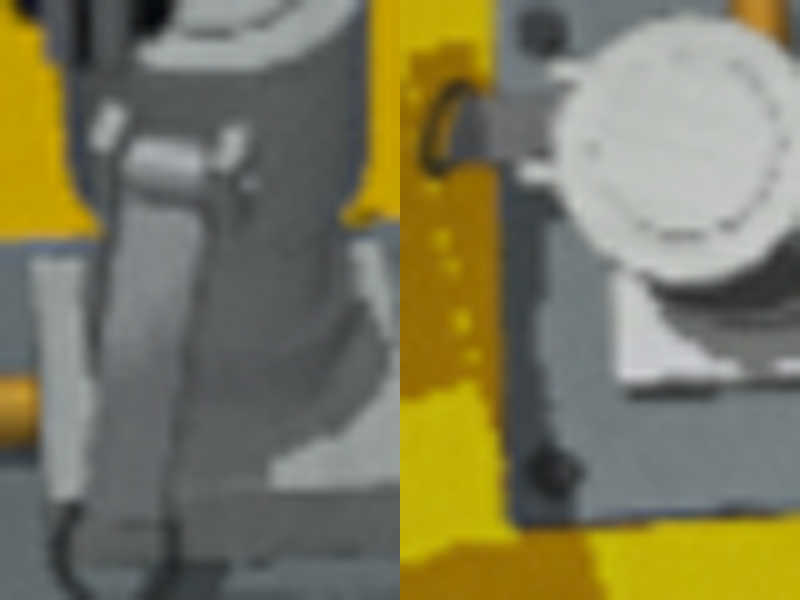

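```bash
python3 - <<'E'
from fit import *
p=tri((217.0,237.5),(326.3,340.0));d=p-[.565,.1486,.104];r=np.hypot(*d[:2]);print(p,r,np.degrees(np.arctan2(d[1],d[0])),"ang",np.degrees(np.arctan2(d[2],r-.032)),"len",np.hypot(d[2],r-.032))
E
```

```text
[0.58392471 0.21812989 0.04395377] 0.07205935025775984 74.77401912880357 ang -56.29108857835029 len 0.07218241471505028
```

Call:
step_arm(jaw=[0,0,0,0,0,0,0], dp=[[0,0,2],[-0.7,-4.5,0],[-0.7,-4.5,0],[-0.7,-4.5,0],[-0.7,-4.5,0],[0,0,0],[0,0,0]], twist=[[0.001,-0.002,0.005],[0,0,0],[0,0,0],[0,0,0],[0,0,0],[0,0,0],[0,0,0]])

```text
time: 22.68
eef_pos: [0.5508, 0.0916, 0.2286]
orientation: [0.994, -0.111, -0.001, 0.001]
force: [-0.5, 0.6, 0.5]
opening: 0.0001
```

```bash
cat >>h.py <<'E'
def rb(s):
    d=s["eef_pos"][:2]-[.565,.1486];print("rb",np.round(-d@[.225,.974]*1e3,1),"lat",np.round(d@[.974,-.225]*1e3,1))
E
python3 - <<'E'
from fit import *
s=st(-13);rb(s)
E
```

```text
t 22.68 p [55.08  9.16 22.86] yaw -12.75 F [-0.5  0.6  0.5] T [ 0.01  0.04 -0.02] op 0.01
twist to level [ 0.0011 -0.0028 -0.0043]
rb 58.7 lat -1.0
```

Call:
step_arm(jaw=[0,0,0,0,0,0], dp=[[0,0,-2],[0,0,-2],[0,0,-2],[0,0,-1.5],[0,0,-0.8],[0,0,0]], twist=[[0.001,-0.003,-0.004],[0,0,0],[0,0,0],[0,0,0],[0,0,0],[0,0,0]])

```text
time: 23.42
eef_pos: [0.552, 0.096, 0.144]
orientation: [0.994, -0.11, 0.001, -0.0]
force: [-0.2, -0.4, 0.8]
opening: 0.0001
```

```bash
python3 - <<'E'
from fit import *
s=st(-13);rb(s)
for n in("side",):cv2.imwrite(f"pics/{n}16.png",viewer.snapshot(n))
s=cv2.imread("pics/side16.png")
f=lambda im,x,y,w,h,k:cv2.resize(im[y:y+h,x:x+w],None,fx=k,fy=k,interpolation=cv2.INTER_CUBIC)
cv2.imwrite("pics/c16.png",f(s,290,200,110,130,4.4))
E
```

```text
t 23.43 p [55.2  9.6 14.4] yaw -12.61 F [-0.2 -0.4  0.8] T [-0.01 -0.04  0.02] op 0.01
twist to level [-0.0006  0.0016 -0.0067]
rb 54.2 lat -0.8
```

View pics/c16.png

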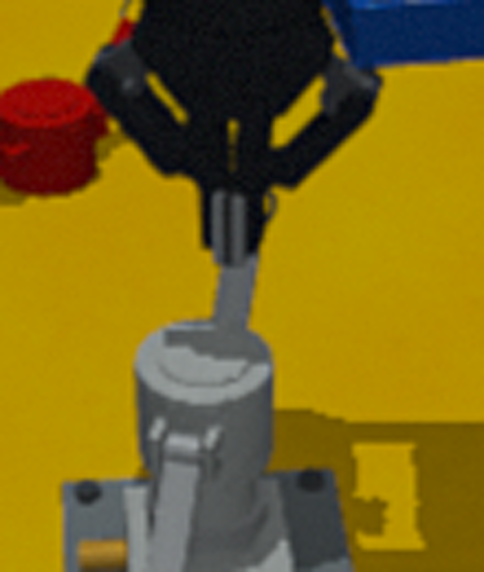

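Call:
step_arm(jaw=[0,0,0], dp=[[-0.05,-0.3,-0.5],[-0.05,0,-0.6],[-0.05,-0.1,-0.6]], twist=[[0,0.002,-0.006],[0,0.001,0],[0,0.001,0]])

```text
time: 23.85
eef_pos: [0.5541, 0.0921, 0.1325]
orientation: [0.994, -0.113, 0.003, -0.001]
force: [-2.3, 1.3, 7.8]
opening: 0.0001
```

```bash
python3 - <<'E'
from fit import *
s=st(-13);rb(s)
E
```

```text
t 23.85 p [55.41  9.21 13.25] yaw -13.01 F [-2.3  1.3  7.8] T [ 0.03  0.44 -0.07] op 0.01
twist to level [-0.0014  0.0066  0.0001]
rb 57.5 lat 2.1
```

Call:
step_arm(jaw=[0,0,0], dp=[[-0.1,-0.2,-0.6],[-0.1,-0.3,-0.6],[-0.1,-0.3,-0.6]], twist=[[0,0.002,0],[0,0.002,0],[0,0.002,0]])

```text
time: 24.22
eef_pos: [0.5529, 0.0846, 0.119]
orientation: [0.993, -0.114, 0.002, -0.002]
force: [-1.3, 6.0, 5.9]
opening: -0.0001
```

```bash
python3 - <<'E'
from fit import *
s=st(-13);rb(s)
E
```

```text
t 24.23 p [55.29  8.46 11.9 ] yaw -13.08 F [-1.3  6.   5.9] T [ 1.02  0.35 -0.  ] op -0.01
twist to level [-0.0038  0.0044  0.0014]
rb 65.1 lat 2.6
```

Call:
step_arm(jaw=[0,0,0,0], dp=[[-0.25,-0.35,-0.6],[-0.2,-0.35,-0.6],[-0.2,-0.3,-0.6],[-0.2,-0.25,-0.6]], twist=[[-0.003,0.004,0.001],[-0.001,0.002,0],[-0.001,0.002,0],[-0.001,0.002,0]])

```text
time: 24.72
eef_pos: [0.551, 0.0751, 0.102]
orientation: [0.993, -0.115, 0.006, -0.004]
force: [-0.8, 4.7, 7.8]
opening: -0.0002
```

```bash
python3 - <<'E'
from fit import *
s=st(-13);rb(s)
E
```

```text
t 24.73 p [55.1   7.51 10.2 ] yaw -13.2 F [-0.8  4.7  7.8] T [ 0.95 -0.    0.03] op -0.02
twist to level [-0.0066  0.0119  0.0034]
rb 74.7 lat 2.9
```

Call:
step_arm(jaw=[0,0,0,0], dp=[[-0.4,-0.2,-0.6],[-0.25,-0.15,-0.6],[-0.2,-0.1,-0.6],[-0.2,0,-0.6]], twist=[[-0.006,0.011,0.003],[-0.001,0.003,0],[-0.001,0.003,0],[-0.001,0.003,0]])

```text
time: 25.22
eef_pos: [0.5501, 0.0716, 0.088]
orientation: [0.993, -0.115, 0.007, -0.002]
force: [0.2, 2.2, 7.7]
opening: -0.0001
```

```bash
python3 - <<'E'
from fit import *
s=st(-13);rb(s)
E
```

```text
t 25.23 p [55.01  7.16  8.8 ] yaw -13.18 F [0.2 2.2 7.7] T [0.43 0.04 0.04] op -0.01
twist to level [-0.0015  0.0152  0.0031]
rb 78.4 lat 2.8
```

Call:
step_arm(jaw=[0,0,0,0], dp=[[-0.4,-0.15,-0.6],[-0.25,-0.05,-0.6],[-0.2,0,-0.6],[-0.2,0,-0.6]], twist=[[-0.001,0.015,0.003],[0,0.004,0],[0,0.004,0],[0,0.004,0]])

```text
time: 25.72
eef_pos: [0.5486, 0.0683, 0.073]
orientation: [0.993, -0.114, 0.005, -0.0]
force: [-0.2, 0.2, 6.6]
opening: -0.0001
```

```bash
python3 - <<'E'
from fit import *
s=st(-13);rb(s)
E
```

```text
t 25.73 p [54.86  6.83  7.3 ] yaw -13.1 F [-0.2  0.2  6.6] T [ 0.14  0.02 -0.03] op -0.01
twist to level [0.0006 0.009  0.0017]
rb 81.9 lat 2.1
```

Call:
step_arm(jaw=[0,0,0,0], dp=[[-0.3,0.15,-0.5],[-0.2,0.15,-0.5],[-0.2,0.1,-0.5],[-0.2,0.1,-0.4]], twist=[[0,0.009,0.002],[0,0.004,0],[0,0.004,0],[0,0.004,0]])

```text
time: 26.22
eef_pos: [0.5483, 0.0705, 0.0621]
orientation: [0.994, -0.114, 0.004, 0.002]
force: [0.2, -1.4, 6.2]
opening: 0.0004
```

```bash
python3 - <<'E'
from fit import *
s=st(-13);rb(s)
E
```

```text
t 26.23 p [54.83  7.05  6.21] yaw -13.06 F [ 0.2 -1.4  6.2] T [-0.09 -0.02  0.01] op 0.04
twist to level [0.0048 0.0075 0.001 ]
rb 79.8 lat 1.3
```

Call:
step_arm(jaw=[0,0,0], dp=[[-0.25,0.1,-0.4],[-0.2,0.15,-0.4],[-0.2,0.2,-0.4]], twist=[[0.004,0.007,0.001],[0.002,0.004,0],[0.002,0.004,0]])

```text
time: 26.6
eef_pos: [0.5486, 0.0719, 0.057]
orientation: [0.994, -0.113, 0.003, 0.001]
force: [-3.5, -6.4, 16.3]
opening: -0.0003
```

```bash
python3 - <<'E'
from fit import *
s=st(-13);rb(s)
E
```

```text
t 26.6 p [54.86  7.19  5.7 ] yaw -13.01 F [-3.5 -6.4 16.3] T [-0.82  0.58 -0.04] op -0.03
twist to level [0.0021 0.0065 0.0002]
rb 78.4 lat 1.3
```

Call:
step_arm(jaw=[0,0], dp=[[-0.3,0.25,-0.4],[-0.3,0.3,-0.5]], twist=[[0.004,0.007,0.001],[0.002,0.004,0]])

```text
time: 26.85
eef_pos: [0.5491, 0.0725, 0.056]
orientation: [0.994, -0.112, 0.004, 0.002]
force: [-4.9, -10.0, 23.9]
opening: 0.0001
```

```bash
python3 - <<'E'
from fit import *
s=st(-13);rb(s)
E
```

```text
t 26.85 p [54.91  7.25  5.6 ] yaw -12.85 F [ -4.9 -10.   23.9] T [-1.63  1.08  0.02] op 0.01
twist to level [ 0.0055  0.007  -0.0025]
rb 77.7 lat 1.6
```

Call:
step_arm(jaw=[0,0], dp=[[-0.3,0.3,-0.5],[-0.3,0.3,-0.5]], twist=[[0.005,0.007,-0.002],[0.002,0.004,0]])

```text
time: 27.1
eef_pos: [0.5495, 0.0726, 0.0556]
orientation: [0.994, -0.112, 0.004, 0.005]
force: [-8.6, -11.6, 25.1]
opening: 0.0003
```

Call:
step_arm(jaw=[0,0,0,0,0,0,0], dp=[[0,-1,0.5],[0,-1,1],[0,-0.5,3],[0,0,4],[0,0,4],[0,0,4],[-3,-4,2]], twist=[[0.005,0.005,0],[0,0,0],[0,0,0],[0,0,0],[0,0,0],[0,0,0],[0,0,0]])

```text
time: 27.98
eef_pos: [0.518, 0.004, 0.2464]
orientation: [0.994, -0.112, -0.0, 0.003]
force: [-0.0, -0.5, 0.3]
opening: 0.0001
```

Call:
step_arm(jaw=[0,0,0,0], dp=[[-3,-4,2],[-3,-4,2],[-2,-5,0],[0,0,0]], twist=[[0,0,0],[0,0,0],[0,0,0],[0,0,0]])

```text
time: 28.48
eef_pos: [0.4338, -0.132, 0.2904]
orientation: [0.994, -0.113, 0.002, 0.005]
force: [0.2, 0.5, -0.4]
opening: -0.0001
```

```bash
python3 - <<'E'
from fit import *
s=st(-13)
for n in("side","top"):cv2.imwrite(f"pics/{n}17.png",viewer.snapshot(n))
s=cv2.imread("pics/side17.png");t=cv2.imread("pics/top17.png")
f=lambda im,x,y,w,h,k:cv2.resize(im[y:y+h,x:x+w],None,fx=k,fy=k,interpolation=cv2.INTER_CUBIC)
cv2.imwrite("pics/c17.png",np.hstack([f(s,295,250,80,110,5),f(t,205,200,80,110,5)]))
E
```

```text
t 28.48 p [ 43.38 -13.2   29.04] yaw -13.0 F [ 0.2  0.5 -0.4] T [ 0.02 -0.03 -0.03] op -0.01
twist to level [0.0097 0.0036 0.    ]
```

View pics/c17.png

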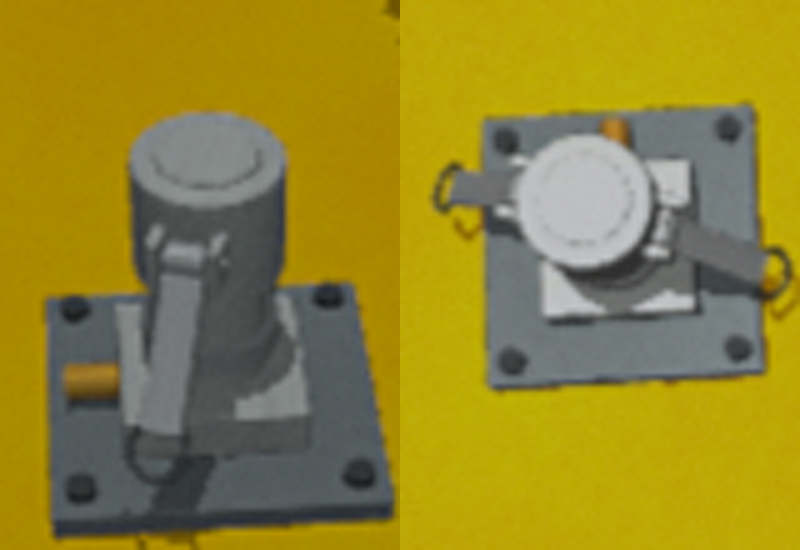

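View pics/top17.png

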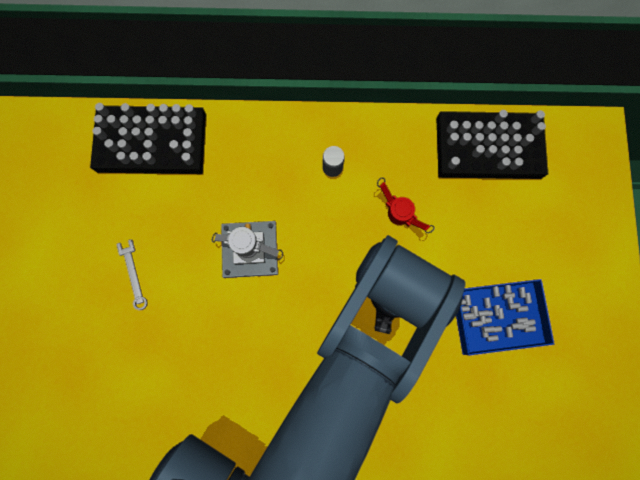

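```bash
python3 - <<'E'
from fit import *
z0=.0775+.025
for sg in(1,-1):
  for a in(30,40,50):
    yaw=77;u=sg*np.array([np.cos(np.radians(yaw)),np.sin(np.radians(yaw))]);r=.032+.064*np.cos(np.radians(a))
    p=[.565+r*u[0],.1486+r*u[1],z0-.064*np.sin(np.radians(a))]
    print(sg,a,"side",np.round((proj("side",p)+.5-[295,250])*5),"top",np.round((proj("top",p)+.5-[205,200])*5+[400,0]))
im=cv2.imread("pics/side17.png")
for z in(.0745,.0765,.0785,.0805):
    h=np.array([proj("side",q) for q in circ((.565,.1486),.0295,z+.049)]);h=(h+.5-[295,250])*5
    print(z,"top face ellipse rows",h.min(0),h.max(0))
cv2.imwrite("pics/c17b.png",cv2.resize(im[268:300,315:360],None,fx=14,fy=14,interpolation=cv2.INTER_CUBIC))
E
```

```text
1 30 side [152. 427.] top [416. 179.]
1 40 side [157. 434.] top [434. 186.]
1 50 side [163. 436.] top [454. 193.]
-1 30 side [253. 144.] top [791. 269.]
-1 40 side [250. 171.] top [779. 269.]
-1 50 side [246. 197.] top [763. 268.]
0.0745 top face ellipse rows [126.12025031 118.26879787] [284.17283708 212.65470318]
0.0765 top face ellipse rows [125.96640628 114.01227703] [284.20496846 208.27557973]
0.0785 top face ellipse rows [125.81219989 109.74598635] [284.23717565 203.88584515]
0.0805 top face ellipse rows [125.65762984 105.46989215] [284.26945893 199.48546081]
```

View pics/c17b.png

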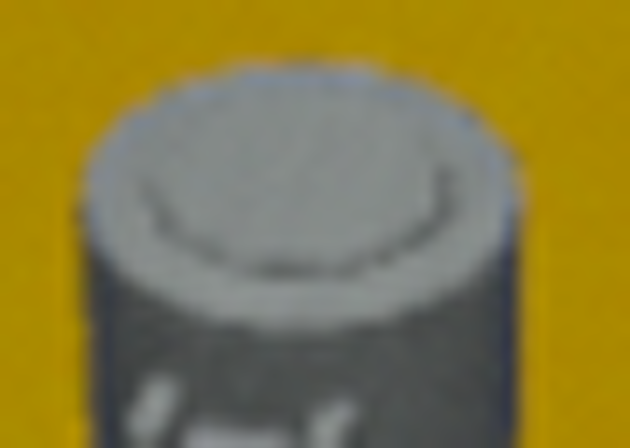

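```bash
python3 - <<'E'
from plant import workorder
print(workorder.sign_off())
E
```

```text
the job is handed in; nothing more can be done
None
```

The silver cap is pushed home on the adaptor and locked with both cam arms fully down. I took the gripper clear of everything and handed the job in after about 28.5 s on the robot's clock.

- **Pressing home:** the last press came to about 18 N in all, with one earlier peak of about 23 N, which is above the 10 to 20 N given. That is still below the roughly 26 N at which the seal would be crushed.
- **Cam arms:** I swung the +y arm down first, then the −y arm. Each stalled at its stop under about 25 to 30 N. In the last pictures the bar ends match the model at 50° below level to within about 1 pixel.
- **Bystanders:** the tray, wrench, can and red look-alike show no visible change in the top picture.

**Checks that disagreed or were weak:**
- **Seal depth:** the first camera estimate put the inside of the cap at the seal's free height, so not pressed in at all. I put that down to the seal's black side wall shifting the reading. Corrected for that, the seal is pressed in about 2 mm, but the pictures only resolve about 1 mm.
- **Sideways drift on the first arm:** while I pressed the +y arm onto its stop, the fingers slid about 9 mm sideways. The cap and arm showed no harm afterwards.

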